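Tilt-switch trip test: load the switch and rock the gauge to the mark

TASK

Pluck the round metal tilt switch out of the pocket tray and stand it, let go, in the square nest at the end of the tilt gauge. Then take the gauge by its black handle and rock it on its uneven two-rail rest block, lifting the nest end, until the swinging pointer settles on the thick mark tab, and finish still holding the gauge there: upright, pressed on the block, pointer steady on the mark, switch still in its nest. Leave everything else on the bench where it is.

Things in the scene. Friction and masses are not known exactly. Their poses are not given: they have to be found in the camera images.
- switch_center (a point): Centre (half-way up) of the tilt switch: an upright plain steel can, 14 mm diameter, 26 mm tall, 10 to 17 g, the only round, tall part in the tray. It stands in a pocket 6 mm deep, so 20 mm of it stands proud of the tray; its centre is 7 mm above the tray's top face.
- tray: Black pocket tray, 120 x 120 x 14 mm, fixed to the bench; origin at the centre of its underside, x and y along its sides. Four square 19 mm pockets, 6 mm deep, centred at x = +-30, y = +-30 mm. The switch is in one, a square module in each other one; which is which varies.
- handle (a point): Centre of the gauge's handle: a black block 40 mm along the gauge's y, 16 mm thick along its x, 36 mm high, on top of the white dial plate (80 mm along y, 8 mm thick). Grip it across the thickness (x). Axes are the gauge's: x is the dial's normal, out of the dial face (away from the robot), y along the base, z up. The handle's top is 130 mm above the gauge's underside.
- nest (a point): Where the switch's centre is when it stands in the nest: 23 mm above the gauge's underside, 70 mm from its middle towards -y. Axes as the gauge's. The nest is a square open pocket on the base, 20 x 20 mm inside, walls 3 mm thick, 10 mm high; its floor is 13 mm below this point. It is 55 mm clear of the dial plate; the gauge rocks if pressed hard here.
- underside (a point): Middle of the gauge's underside, mid-way between the lines where it lies on the two rails; 112 mm below and 25 mm to the -y side of the handle's centre, in the gauge's axes.
- high_rail (a point): Mid-length of the higher rail's top line. The rest has two steel rails of 10 mm diameter along its x axis, 60 mm apart: the higher (top 42 mm above the bench) on its +y side, the lower (38 mm) on its -y side, under the nest half of the gauge. Axes are the block's, level, with the gauge's yaw at the start. The gauge rocks about this rail when its nest end is lifted.
- rest_top (a point): Point of the rest block mid-way between its rails, 40 mm above the bench; the gauge's underside point lies on it at the start. Axes as the block's.
- rest: The fixed aluminium rest block, 40 x 96 x 32 mm, with the two rails on top; origin at the centre of its underside.
- pointer (a joint): Angle in the gauge of the free-swinging pendulum pointer about the gauge's +x: 0 when it points to the gauge's -z, positive when its tip is on the +y side. It hangs plumb by gravity and settles within about 1.5 s, so it reads how much the nest end is raised above level (rad); about -0.067 at the start.
- mark (a joint): Angle of the mark tab on the dial, same zero and sense as the pointer; set between 0.08 and 0.24 rad, stiff, stays where it is. The pointer is on the mark when both angles are equal.
- pointer_tip (a point): Lower tip of the black pointer needle, 58 mm from its pivot (pivot 84 mm above the gauge's underside, at the middle of the dial). z axis along the needle.
- mark_tab (a point): The mark: a dark steel tab 5 mm wide, 10 mm long, just outside the pointer's tip, 60 mm from the pivot; the thin lines on the dial are only 5-degree graduations. z axis along the radius through the tab.
- gauge: The whole tilt gauge, one loose piece of 0.4 to 0.65 kg: base 44 x 160 x 10 mm, dial plate, handle, nest. Origin at the middle of its underside, axes as for the handle. At the start it lies across both rails of the rest, its nest (-y) end 0.067 rad low.
- switch: The tilt switch can; origin at the centre of its underside.
- module0: Square grey module 15 x 15 x 10 mm in a tray pocket, 4 mm proud; bystander.
- module1: Square grey module 15 x 15 x 10 mm in a tray pocket, 4 mm proud; bystander.
- module2: Square grey module 15 x 15 x 10 mm in a tray pocket, 4 mm proud; bystander.
- tape: Roll of tape lying flat, 90 mm diameter, 20 mm high; bystander.
- spool: Blue spool, 56 mm diameter, 46 mm high; bystander.
- driver: Screwdriver, 170 mm long; bystander.
- pliers: Yellow-handled pliers, about 160 mm long; bystander.
- flux: Small jar, 44 mm diameter, 75 mm high; bystander.
Not all that is in view belongs to the job. What is shaped like the rest but blue is not meant. What is shaped like the gauge but brown is not meant.

How it is judged:
By the outcome, as a careful person would: the job done as asked, in the order asked, and still so for the second after the job is handed in, while the arm keeps its last pose, push and grip.
It also fails if it takes over 43 s, if anything falls off the work surface, if the arm or the gripper's body presses on something with over 40 N, if the wrist force passes 120 N, or if a joint passes its speed limit or range.

ROBOT

A 6-joint arm with a two-finger parallel gripper is mounted at the origin on the work surface. World frame = base frame: x ahead of the robot, y to its left, z up, the work surface at z = 0. Lengths are in m, angles in rad, forces in N, time in s.
With the tool pointing down it reaches from about 0.275 to 0.75 m from the base axis. Payload 10.2 kg.
Tool frame: the origin (TCP) lies on the mounting face of the last link; the fingertips stand 173 mm ahead of it and the grasp point (between the pads) lies 155 mm ahead of it; z points along the fingers, y is the direction in which the jaws open and shut (so a half turn about z gives the same grasp; the last joint's range is limited). The gripper opens to 85 mm and grips with 20 to 120 N. Pads are 22 mm wide; open, the fingers measure 114 mm over their backs; the gripper's body (76 mm by 85 mm) begins 54 mm behind the grasp point. The pads swing forward as they close: fully open they stand 13 mm farther back than shut.
Start: joints at [-1.381, 0.313, 1.498, -0, 1.331, -0.223], TCP at [0.211, -0.481, 0.405] pointing down, gripper open.
Joint ranges: [-2.94, 2.94], [-0.97, 2.17], [0.19, 2.56], [-1.23, 4.37], [0.02, 3.11], [-2.88, 2.88]. Speed limits (rad/s): [2.39, 2.39, 3.01, 3.14, 3.14, 3.14].

INTERFACE

Orientations are given as [roll, pitch, yaw] about the fixed x, y, z axes, in that order (R = Rz(yaw) Ry(pitch) Rx(roll)).
In Python, from workcell import state, eyes, r gives the robot as it stands.
- The arm moves only by the tool move_arm, never from a script. Its argument "targets" is a list of rows, each a list of 3 entries, a list of its own where there are three numbers: the closure, from 0 (fully open) to 1 (shut), then the shift along the tool's x, y, z in cm, then the turn, a rotation vector about the tool's x, y, z in rad. A call has 1 to 5 rows; each row shifts and turns the commanded pose from where the row before left it, along the tool's axes as they then stand; what a row does not reach is not made up. A row lasts 1/12 s, in which the tool goes at most 41.7 mm and 7.16 degrees, less where a joint would pass 70% of its speed; a pose out of reach is approached as far as the arm can. A call with a gripper value outside its range is refused whole. The fingers move at their own pace and stop on an object; "squeeze" is the grip in N (left out, the last holds). Time passes only in rows, so rows that do not move let the fingers close. It gives the time, the measured TCP pose, the force and the opening at its end, in the units of the state.
- state(): the state, without advancing time (a new reading comes with each control period).
- eyes.read_camera(name): name is "side" or "top"; returns a dict with "img" (384x512x3 uint8, red, green, blue), "intrinsics" (3x3 intrinsics, pixels), "R" (3x3) and "t" (3): a world point X has camera coordinates R X + t. Camera axes: x right, y down, z forward; pixel columns grow to the right and rows downward; lengths in m; the calibration is good to about 2 mm. A picture is of the moment at which its call begins. There is no depth.
- r.finish_job(): hands the job in, once; it reports no verdict.
The state is a dict: "clock": time; "qpos": joint angles; "qvel": joint speeds; "effort": joint torques, N m; "position": TCP position; "tcp_rot": TCP orientation; "contact_force": force on the tool from outside, world axes, zero at the start; "torque": the same for the moment, N m; "grip_width": finger opening in m.
Only numpy, scipy, OpenCV 4.12 (cv2) and the standard library are available. Lean on these libraries where they do the work, as an engineer would, in place of code of your own. Each camera call takes 0.05 s, during which the arm holds its last target. There are 200 camera calls.

## Working session

There is one attempt and no reset: what is moved stays moved. The work goes in short steps, Python scripts to look and compute and a tool call to move; the robot and the scene stay as the last step left them, time stands still between calls to the robot, and variables do not carry over. Pictures are saved under pics/ and viewed, about 8 in all and at most 12, crops included, and the job is handed in when it is done.

Besides the shell and the picture viewer there is one more tool, called as a command line: name --argument value ..., lists and objects as JSON in quotes. move_arm: Moves the arm, as the interface text tells. Its arguments: {"type":"object","properties":{"targets":{"type":"array"},"squeeze":{"type":"number"}},"required":["targets"]}

```bash
ls; mkdir -p pics
cat > h.py <<'E'
import numpy as np, cv2
from workcell import state, eyes, r
from scipy.spatial.transform import Rotation as Ro
def cam(n):
    c=eyes.read_camera(n); return c
def ray(c,u,v):
    d=np.linalg.inv(np.array(c["intrinsics"]))@[u,v,1]; R=np.array(c["R"]); t=np.array(c["t"])
    return -R.T@t, R.T@d
def onz(c,u,v,z):
    o,d=ray(c,u,v); return o+d*(z-o[2])/d[2]
def px(c,X):
    p=np.array(c["intrinsics"])@(np.array(c["R"])@np.array(X)+np.array(c["t"])); return p[:2]/p[2]
def tri(c1,p1,c2,p2):
    o1,d1=ray(c1,*p1);o2,d2=ray(c2,*p2)
    s=np.linalg.lstsq(np.c_[d1,-d2],o2-o1,rcond=None)[0]
    a=o1+d1*s[0];b=o2+d2*s[1]; return (a+b)/2,np.linalg.norm(a-b)
def save(n,img): cv2.imwrite("pics/"+n,cv2.cvtColor(img,cv2.COLOR_RGB2BGR))
E
python3 - <<'E'
from h import *
a=cam("top");b=cam("side")
import pickle;pickle.dump((a,b),open("c0.pkl","wb"))
save("a.png",cv2.resize(a["img"],(800,600)));save("b.png",cv2.resize(b["img"],(800,600)))
for c in(a,b): print(np.round(ray(c,256,192),3),np.array(c["intrinsics"])[0,0])
print(state())
E
```

```text
pics
[[ 0.462  0.05   1.02 ]
 [ 0.112 -0.022 -0.994]] 366.5917725561306
[[-0.04   0.689  0.845]
 [ 0.485 -0.574 -0.66 ]] 418.30378461807504
{'clock': 0.1, 'qpos': array([-1.38137337e+00,  3.13391355e-01,  1.49835899e+00, -1.19185265e-05,
        1.33102970e+00, -2.23414124e-01]), 'qvel': array([ 0.00021852, -0.00180825, -0.00226652,  0.00205382,  0.00137387,
       -0.00150004]), 'effort': array([ 2.60669265e-03, -4.12900901e+01, -2.60142249e+01, -2.60671432e-04,
        2.99431093e-03,  8.61402725e-06]), 'position': array([ 0.21060931, -0.48086483,  0.40419437]), 'tcp_rot': array([-3.14043221e+00, -2.51790997e-04,  4.12839770e-01]), 'contact_force': array([ 1.14714015,  0.75950743, -0.78446668]), 'torque': array([ 0.05085032, -0.04559055, -0.00935907]), 'grip_width': 0.08523708555028732}
```

View pics/a.png

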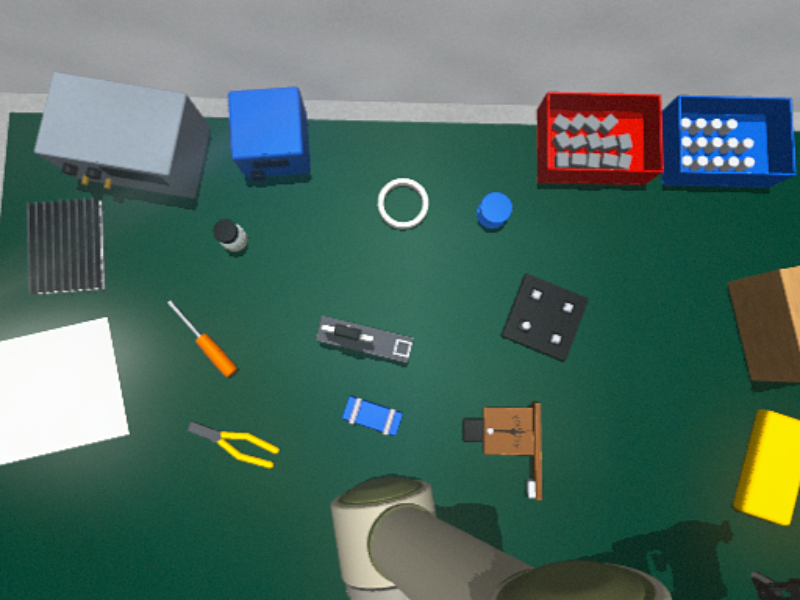

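View pics/b.png

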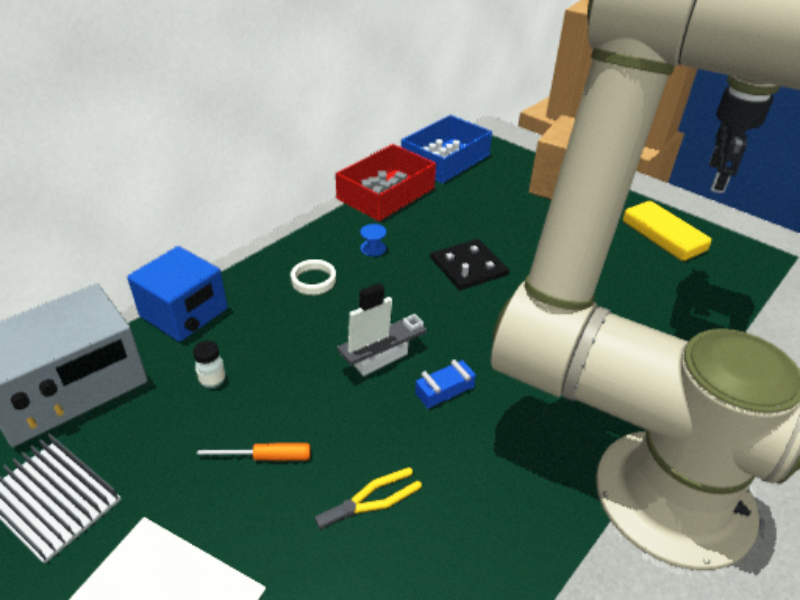

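Switch candidates: tray parts at top-view pixels (536,294), (568,307), (525,325), (556,339) and the white round parts in the blue bin at (715,145). The only tall tray part in the side view is at (465,268). The gauge is at (365,340); the brown and blue look-alikes are at (510,430) and (372,415). I'll check this in a close crop.

Run:
```python
from h import *
import pickle;a,b=pickle.load(open("c0.pkl","rb"))
def cr(c,u0,v0,w,h): return cv2.resize(c["img"][v0:v0+h,u0:u0+w],(400,300),interpolation=cv2.INTER_CUBIC)
im=np.vstack([np.hstack([cr(a,312,170,80,60),cr(b,270,145,64,48)]),np.hstack([cr(a,196,190,80,60),cr(b,210,178,80,60)])])
save("c.png",im)
# tray outline top & switch
g=a["img"][165:240,312:395].astype(int)
m=(g.max(2)<60)&(g[...,1]-g[...,0]<12)
m=m.astype(np.uint8); n,l,s,ce=cv2.connectedComponentsWithStats(cv2.morphologyEx(m,cv2.MORPH_CLOSE,np.ones((5,5))))
i=1+s[1:,4].argmax();cs=cv2.findContours((l==i).astype(np.uint8),0,1)[0][0]
q=cv2.minAreaRect(cs);bx=cv2.boxPoints(q)+[312,165]
P=np.array([onz(a,*p,.014) for p in bx]);print(P.round(4),P.mean(0),np.linalg.norm(P-np.roll(P,1,0),axis=1))
c=P.mean(0);e=P[1]-P[0]
print("tray yaw",np.arctan2(e[1],e[0]))
for n,(u,v) in dict(a=(536,294),b=(568,307),c=(525,325),d=(556,339)).items():
    print(n,onz(a,u*.64,v*.64,.018).round(4))
```

```text
[[ 0.5141 -0.15    0.014 ]
 [ 0.6277 -0.193   0.014 ]
 [ 0.5867 -0.3058  0.014 ]
 [ 0.474  -0.2616  0.014 ]] [ 0.55064093 -0.22760015  0.014     ] [0.11858772 0.12141236 0.11999675 0.1211062 ]
tray yaw -0.3619303033377421
a [ 0.5901 -0.2123  0.018 ]
b [ 0.5682 -0.2689  0.018 ]
c [ 0.5348 -0.1926  0.018 ]
d [ 0.5113 -0.2471  0.018 ]
```

View pics/c.png

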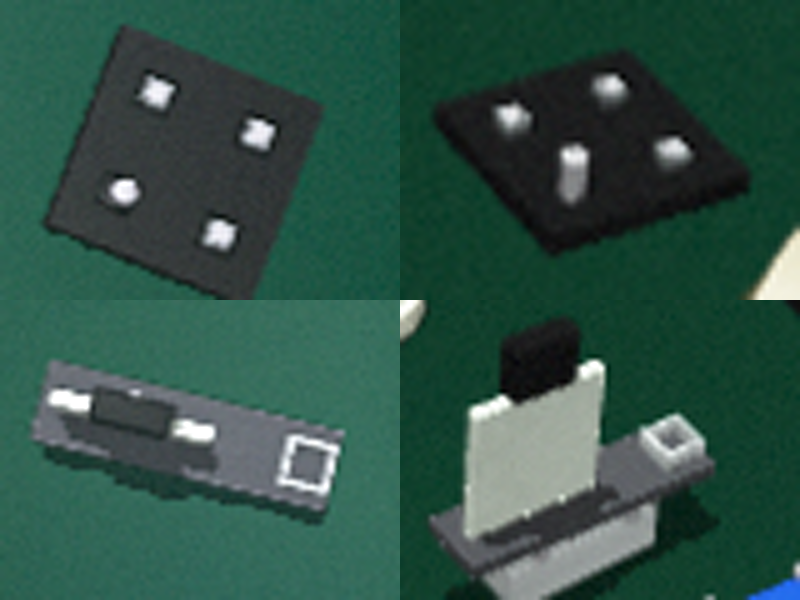

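The crop confirms it. The round, tall part is at top-view full-frame pixel (336.8, 208), in the tray's (-x, +y) pocket; the other three are flat squares. The gauge shows only the back of its dial to both cameras, with its nest at about (257.6, 222.4). I'll measure these now.

Run:
```python
from h import *
import pickle;a,b=pickle.load(open("c0.pkl","rb"))
def comps(c,u0,v0,w,h,f,minA=4):
    g=c["img"][v0:v0+h,u0:u0+w].astype(int);m=f(g).astype(np.uint8)
    n,l,s,ce=cv2.connectedComponentsWithStats(m)
    return [(s[i,4],ce[i]+[u0,v0],cv2.minAreaRect(np.argwhere(l==i)[:,::-1].astype(np.float32))) for i in range(1,n) if s[i,4]>=minA]
br=lambda g:g.min(2)>150
for A,ce,q in comps(a,325,198,24,20,lambda g:g.min(2)>120): print("sw top",A,ce,onz(a,*ce,.034).round(4))
for A,ce,q in comps(b,286,160,20,26,lambda g:g.min(2)>90): print("sw side",A,ce,q)
for A,ce,q in comps(a,196,190,80,60,br):
    u,v=np.array(q[0])+[196,190]; bx=cv2.boxPoints(q)+[196,190]
    z=.0553 if u>245 else .13
    P=np.array([onz(a,*p,z) for p in bx]); print("gauge",A,(u,v),P.mean(0).round(4),P.round(4).tolist())
for A,ce,q in comps(a,196,190,80,60,lambda g:(g.max(2)<55)&(abs(g[...,1]-g[...,0])<12),30):
    print("dark",A,ce,q,onz(a,*ce,.171))
for A,ce,q in comps(a,196,190,80,60,lambda g:(g[...,1]-g[...,0]<12),30):
    bx=cv2.boxPoints(q)+[196,190];P=np.array([onz(a,*p,.05) for p in bx]);print("base",A,P.mean(0).round(4),P.round(4).tolist())
```

```text
sw top 21 [336.38095238 207.76190476] [ 0.5343 -0.1898  0.034 ]
sw side 16 [287.8125 163.3125] ((2.0, 3.5), (3.0, 4.0), 90.0)
sw side 32 [297.34375 171.78125] ((11.5, 12.0), (8.0, 3.0), 90.0)
gauge 27 (np.float64(209.0), np.float64(209.5)) [0.5167 0.1436 0.13  ] [[0.5202, 0.1534, 0.13], [0.5206, 0.134, 0.13], [0.5133, 0.1338, 0.13], [0.5129, 0.1532, 0.13]]
gauge 26 (np.float64(234.5), np.float64(215.5)) [0.5034 0.0814 0.13  ] [[0.5069, 0.09, 0.13], [0.5072, 0.073, 0.13], [0.4999, 0.0729, 0.13], [0.4996, 0.0898, 0.13]]
gauge 62 (np.float64(257.0294189453125), np.float64(222.38235473632812)) [0.49   0.0245 0.0553] [[0.4804, 0.0408, 0.0553], [0.5058, 0.0349, 0.0553], [0.4997, 0.0082, 0.0553], [0.4743, 0.0141, 0.0553]]
base 955 [0.504  0.0882 0.05  ] [[0.5003, 0.1699, 0.05], [0.5421, 0.1611, 0.05], [0.5076, 0.0062, 0.05], [0.4661, 0.0157, 0.05]]
```

move_arm --targets '[[0.4, [3.4, -1.1, 1.1], [0, 0, 0]], [0.4, [3.4, -1.1, 1.1], [0, 0, 0]], [0.4, [3.4, -1.1, 1.1], [0, 0, 0]], [0.4, [3.4, -1.1, 1.1], [0, 0, 0]], [0.4, [3.4, -1.1, 1.1], [0, 0, 0]]]' --squeeze 30

```text
clock: 0.52
position: [0.3452, -0.3609, 0.349]
tcp_rot: [-3.141, 0.0, 0.412]
contact_force: [-0.7, -0.6, -0.0]
grip_width: 0.0514
```

move_arm --targets '[[0.4, [3.4, -1.1, 1.1], [0, 0, 0]], [0.4, [3.4, -1.1, 1.1], [0, 0, 0]], [0.4, [3.4, -1.1, 1.1], [0, 0, 0]], [0.4, [3.4, -1.1, 1.1], [0, 0, 0]], [0.4, [3.4, -1.1, 1.1], [0, 0, 0]]]'

```text
clock: 0.93
position: [0.479, -0.2423, 0.294]
tcp_rot: [-3.141, 0.0, 0.413]
contact_force: [0.1, -1.0, -0.5]
grip_width: 0.0511
```

move_arm --targets '[[0.4, [3.4, -1.1, 1.1], [0, 0, 0]], [0.4, [3.4, -1.1, 1.1], [0, 0, 0]], [0.4, [0, 0, 0], [0, 0, 0]]]'

```text
clock: 1.18
position: [0.5339, -0.1922, 0.2702]
tcp_rot: [-3.138, 0.001, 0.417]
contact_force: [0.8, 0.2, -0.2]
grip_width: 0.0514
```

```bash
cat >> h.py <<'E'
def goto(X,yaw=None):
    "shift in tool cm from present pose to TCP X, remaining yaw"
    s=state();R=Ro.from_euler('xyz',s["tcp_rot"])
    d=R.inv().apply(np.array(X)-s["position"])*100
    print("t",s["clock"],"pos",s["position"].round(4),"rpy",s["tcp_rot"].round(4),"F",s["contact_force"].round(1),"w",round(s["grip_width"],4),"d cm",d.round(2))
E
python3 - <<'E'
from h import *
goto([.5343,-.1898,.1955])
a=cam("top");b=cam("side")
save("d.png",np.hstack([cv2.resize(a["img"][165:245,300:400],(400,320),interpolation=2),cv2.resize(b["img"][110:190,260:360],(400,320),interpolation=2)]))
E
```

```text
t 1.1833 pos [ 0.5339 -0.1922  0.2702] rpy [-3.1382e+00  8.0000e-04  4.1730e-01] F [ 0.8  0.2 -0.2] w 0.0514 d cm [ 0.14 -0.18  7.47]
```

View pics/d.png

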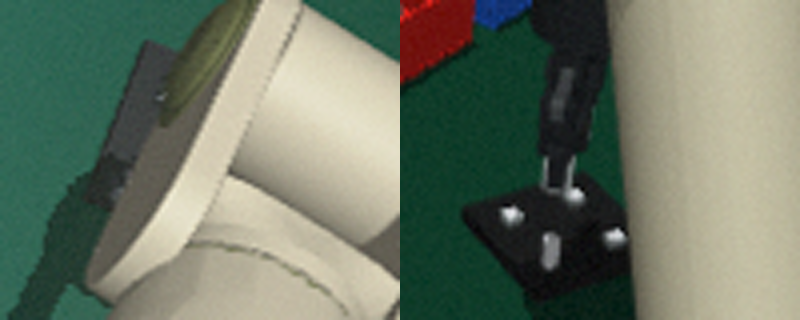

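The side crop shows the open fingers at (560,175), above the switch at (550,250); the arm hides it from the top camera. I'll go down and grip.

move_arm --targets '[[0.4, [0.1, -0.2, 2.5], [0, 0, 0]], [0.4, [0, 0, 2.5], [0, 0, 0]], [0.4, [0, 0, 1.6], [0, 0, 0]], [0.4, [0, 0, 0.9], [0, 0, 0]], [0.4, [0, 0, 0], [0, 0, 0]]]'

```text
clock: 1.7
position: [0.5307, -0.1948, 0.1964]
tcp_rot: [-3.139, 0.002, 0.411]
contact_force: [-0.4, -0.0, 0.0]
grip_width: 0.0513
```

move_arm --targets '[[1, [0, 0, 0], [0, 0, 0]], [1, [0, 0, 0], [0, 0, 0]], [1, [0, 0, 0], [0, 0, 0]], [1, [0, 0, 0], [0, 0, 0]], [1, [0, 0, 0], [0, 0, 0]]]'

```text
clock: 2.12
position: [0.5317, -0.1943, 0.1987]
tcp_rot: [3.14, -0.001, 0.413]
contact_force: [0.4, 0.0, 4.5]
grip_width: 0.0119
```

Run:
```python
from h import *
goto([.5343,-.1898,.1955])
```

```text
t 2.1167 pos [ 0.5317 -0.1943  0.1987] rpy [ 3.1398e+00 -1.1000e-03  4.1290e-01] F [0.4 0.  4.5] w 0.0119 d cm [ 0.41 -0.31  0.32]
```

move_arm --targets '[[1, [0, 0, 0], [0, 0, 0]], [1, [0, 0, 0], [0, 0, 0]]]'

```text
clock: 2.28
position: [0.5318, -0.1943, 0.1986]
tcp_rot: [3.14, -0.001, 0.413]
contact_force: [-0.5, -0.6, 6.3]
grip_width: 0.0122
```

Run:
```python
from h import *
for i in range(3):
    goto([.5343,-.1898,.1955]); b=cam("side")
save("e.png",cv2.resize(b["img"][115:190,260:360],(800,600),interpolation=2))
```

```text
t 2.2833 pos [ 0.5318 -0.1943  0.1986] rpy [ 3.1399e+00 -1.1000e-03  4.1290e-01] F [-0.5 -0.6  6.3] w 0.0122 d cm [ 0.41 -0.31  0.31]
t 2.3333 pos [ 0.5318 -0.1943  0.1986] rpy [ 3.1399e+00 -1.1000e-03  4.1290e-01] F [ 0.1 -0.8  5.6] w 0.012 d cm [ 0.41 -0.31  0.31]
t 2.3833 pos [ 0.5318 -0.1943  0.1986] rpy [ 3.1399e+00 -1.1000e-03  4.1290e-01] F [-0.2 -0.1  6.7] w 0.0119 d cm [ 0.41 -0.31  0.31]
```

View pics/e.png

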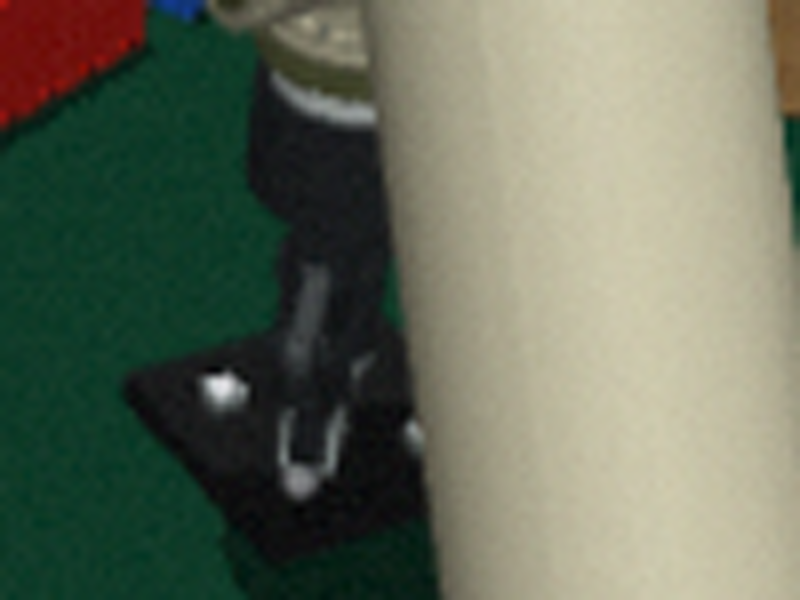

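The side crop shows the near finger's tip at (310,460) with the can just below it at (300,482), so the jaws are around the can. I'll lift it and carry it over the nest.

move_arm --targets '[[1, [0, 0, -1], [0, 0, 0]], [1, [0, 0, -2.5], [0, 0, 0]], [1, [0, 0, -3.5], [0, 0, 0]], [1, [0, 0, -3], [0, 0, 0]], [1, [0.4, -1.8, -0.5], [0, 0, -0.06]]]' --squeeze 40

```text
clock: 2.85
position: [0.5286, -0.1779, 0.3084]
tcp_rot: [3.133, -0.005, 0.471]
contact_force: [0.3, -0.5, -0.1]
grip_width: 0.0115
```

Run:
```python
from h import *
b=cam("side");a=cam("top")
goto([.4891,.0206,.30])
im=np.hstack([cv2.resize(b["img"][90:190,240:360],(400,333),interpolation=2),cv2.resize(a["img"][165:245,300:400],(400,333),interpolation=2)])
save("f.png",im)
```

```text
t 2.95 pos [ 0.5278 -0.1746  0.3048] rpy [ 3.1397e+00 -1.7000e-03  4.7530e-01] F [-0.5  0.1 -0.7] w 0.0114 d cm [  5.49 -19.13   0.45]
```

View pics/f.png

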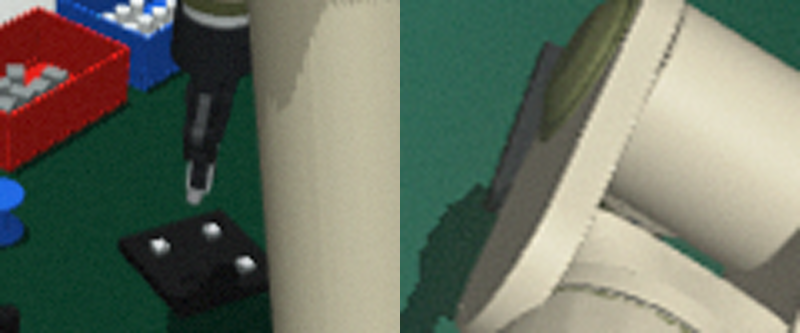

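The can is lifted: it hangs under the fingertips at (195,193) and its pocket is empty, while the three modules are still in place. I'll carry it over and turn it.

move_arm --targets '[[1, [1.1, -3.8, 0], [0, 0, 0]], [1, [1.1, -3.8, 0], [0, 0, 0]], [1, [1.1, -3.8, 0], [0, 0, 0]], [1, [1.1, -3.8, 0], [0, 0, 0]], [1, [1.1, -3.9, 0], [0, 0, 0]]]'

```text
clock: 3.37
position: [0.4892, 0.0204, 0.3021]
tcp_rot: [-3.141, 0.001, 0.471]
contact_force: [0.7, 1.2, -0.3]
grip_width: 0.0116
```

move_arm --targets '[[1, [0, 0, 0.5], [0, 0, -0.11]], [1, [0, 0, 1.5], [0, 0, -0.12]], [1, [0, 0, 1.5], [0, 0, -0.12]], [1, [0, 0, 1], [0, 0, -0.12]], [1, [0, 0, 0.5], [0, 0, -0.12]]]'

```text
clock: 3.78
position: [0.4895, 0.019, 0.2507]
tcp_rot: [-3.138, 0.001, 1.068]
contact_force: [0.4, -0.7, -0.6]
grip_width: 0.0113
```

move_arm --targets '[[1, [0, 0, 0], [0, 0, -0.12]], [1, [0, 0, 0], [0, 0, -0.12]], [1, [0, 0, 0], [0, 0, -0.05]], [1, [0, 0, 0], [0, 0, 0]], [1, [0, 0, 0], [0, 0, 0]]]'

```text
clock: 4.2
position: [0.4899, 0.0189, 0.2522]
tcp_rot: [-3.14, 0.0, 1.35]
contact_force: [-0.0, -1.0, 0.1]
grip_width: 0.0115
```

Run:
```python
from h import *
b=cam("side");a=cam("top")
goto([.4891,.0206,.245])
s=state();R=Ro.from_euler('xyz',s["tcp_rot"])
tip=s["position"]+R.apply([0,0,.173]); print("tip px",px(b,tip),px(a,tip),"nest",px(b,[.49,.0245,.0553]),px(a,[.49,.0245,.0553]))
im=np.hstack([cv2.resize(b["img"][140:240,200:300],(400,400),interpolation=2),cv2.resize(a["img"][170:270,190:290],(400,400),interpolation=2)])
save("g.png",im)
```

```text
t 4.3 pos [0.4899 0.019  0.2524] rpy [-3.1409  0.      1.3506] F [-0.7 -1.  -0.8] w 0.0116 d cm [ 0.14 -0.11  0.74]
tip px [265.88992041 196.74996166] [259.44105369 222.24356713] nest [264.16527249 204.16949575] [257.03525208 222.39130201]
```

View pics/g.png

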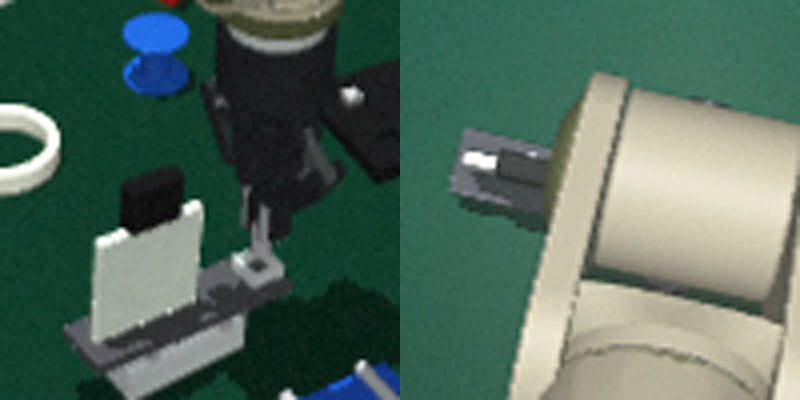

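The side crop shows the can between the fingertips at (262,230), just above the nest opening at (260,265). I'll measure the can's offset from the grip centre numerically.

Run:
```python
from h import *
b=cam("side")
g=b["img"].min(2).astype(int)
print("cols",list(range(256,276)))
for v in range(188,212): print(v,g[v,256:276])
s=state();R=Ro.from_euler('xyz',s["tcp_rot"])
for dx in (0,.004):
  for dz in (.165,.173,.190): print(dx,dz,px(b,s["position"]+R.apply([dx,0,dz])).round(1))
y=np.array([.218,.976]);x=np.array([.976,-.218]);n=np.array([.49,.0245])
for k in((1,1),(1,-1),(-1,-1),(-1,1)): print("corner",k,px(b,[*(n+.013*(k[0]*x+k[1]*y)),.0553+.013*k[1]*.067]).round(1))
```

```text
cols [256, 257, 258, 259, 260, 261, 262, 263, 264, 265, 266, 267, 268, 269, 270, 271, 272, 273, 274, 275]
188 [16 10 17 18 46 92 38 26 24 24 26 24 21 26 25 19 23 25 26 24]
189 [18 18 11 18 45 76 23 22 19 25 27 23 25 23 22 22 23 21 28 22]
190 [11 17 18 16 47 77 19 22 27 35 21 26 26 25 20 25 20 25 19 22]
191 [13 14 15 19 55 81 23 26 33 90 56 54 25 25 19 23 23 25 24 25]
192 [ 16  19  21  22  64  77  22  20  40 109 100  66  22  19  19  26  23  25
  20  18]
193 [ 10  15  18  21  62  83  24  21  37 109 114  53  23  24  27  20  20  20
  15  17]
194 [ 14  12  19  25  59  66  21  25  49 110 115  42  23  27  25  26  26  21
  13  18]
195 [ 19  13  15  18  58  59  34  72  65 112 113  43  24  23  23  28  22  22
  14  16]
196 [  8  13  10   9  40  77  42 114  85 107 114  41  28  25  27  18  23  18
  19  19]
197 [ 16  13  14  17  25  44  44 114  95 108 113  31  25  23  25  29  18  15
  13  15]
198 [ 12  16  17  10  15  21  49 109  79 110 114  22  30  27  21  26  14  16
  17  17]
199 [ 19  13  13  16  18  24  41 114  89 113 114  21  20  19  21  14  16  12
  15  16]
200 [ 14  13  19  11  13  14  38 1
[... 567 characters left out ...]
10   9]
207 [ 97  97 126 144 139 139 120  80  56  89 125 137 142 147 140  26  15  14
  13  20]
208 [ 94  97  97 122 137 137 140 134 127 132 147 147 147 147 135  23  15  21
   7  14]
209 [ 93  99  95  96  98 136 137 138 145 147 146 144 109 111  82  40  22   4
  18  17]
210 [ 97  94  97  92  62  97 135 140 145 144 109  86  66  61  48  47  42  14
  22  15]
211 [ 64  71  98  61  57  62  97 121 112  87  63  49  46  49  52  47  48  20
  10  17]
0 0.165 [266.  194.5]
0 0.173 [265.9 196.7]
0 0.19 [265.6 201.3]
0.004 0.165 [264.8 195.1]
0.004 0.173 [264.7 197.3]
0.004 0.19 [264.5 201.9]
corner (1, 1) [257.6 203.1]
corner (1, -1) [265.1 200. ]
corner (-1, -1) [270.7 205.3]
corner (-1, 1) [263.2 208.4]
```

move_arm --targets '[[1, [0.3, -0.2, 0.2], [0, 0, 0]], [1, [0, 0, 0.4], [0, 0, 0]], [1, [0, 0, 0.4], [0, 0, 0]], [1, [0, 0, 0.2], [0, 0, 0]], [1, [0, 0, 0], [0, 0, 0]]]'

```text
clock: 4.77
position: [0.4886, 0.0225, 0.2401]
tcp_rot: [-3.141, 0.0, 1.353]
contact_force: [1.4, 0.2, -0.5]
grip_width: 0.0112
```

Run:
```python
from h import *
goto([.49,.0221,.2365])
b=cam("side");g=b["img"].min(2).astype(int)
for v in range(196,212): print(v,g[v,256:274])
```

```text
t 4.7667 pos [0.4886 0.0225 0.2401] rpy [-3.1409  0.      1.3526] F [ 1.4  0.2 -0.5] w 0.0112 d cm [-0.    0.15  0.36]
196 [ 19  15  17  38 101  19  26  32  67 102  52  25  24  24  27  24  21  23]
197 [ 13  12  17  42 101  21  27  33  85 114  81  25  28  25  20  24  16  17]
198 [ 17  18  19  47 100  21  22  30  90 109  88  20  24  29  25  23  14  16]
199 [ 18  18  17  48 100  26  60  97  92 114  76  27  24  25  27  24  19  15]
200 [ 22  12  20  32  71  37 102  97  87 113  61  24  25  24  25  26  17  17]
201 [ 12  14  16  17  32  36 110  95  90 110  63  24  24  25  25  24  17  15]
202 [ 15  20  19  18  24  68 108  96 102 116  66  25  21  30  23  26  14  17]
203 [ 17  37 112 115 119 126 106 101 111 112  65  21  20  19  17  17  20  12]
204 [ 34  62 158 221 144 143 106 116 118 119 103  61  63  63  20  16  16  16]
205 [ 82  92 156 196 145 142 115 127 127 126 116 110 118 120  56  15  17  16]
206 [ 94 101 149 145 141 142 103 125 134 134 118 124 140 143 122  34  11  14]
207 [ 93 100 120 134 133 142 132 132 131 137 136 141 144 145 131  25  14  16]
208 [ 95  96  99 116 134 135 139 141 144 143 145 146 145 144 141  19  13  11]
209 [ 96  94  92  74  98 135 135 140 147 147 144 142 113 111  84  45  17   6]
210 [ 95  96  93  48  61  97 133 137 146 139 111  94  67  66  50  50  44  15]
211 [ 91  66  63  46  46  61  98 126 105  88  65  57  47  50  53  54  46  16]
```

move_arm --targets '[[1, [0, 0.1, 0.15], [0, 0, 0]], [1, [0, 0, 0.1], [0, 0, 0]], [1, [0, 0, 0], [0, 0, 0]]]'

```text
clock: 5.07
position: [0.4896, 0.0222, 0.238]
tcp_rot: [-3.141, 0.0, 1.353]
contact_force: [-0.8, 0.2, 0.3]
grip_width: 0.0119
```

move_arm --targets '[[1, [0, 0, 0.1], [0, 0, 0]], [1, [0, 0, 0], [0, 0, 0]]]'

```text
clock: 5.23
position: [0.4895, 0.0222, 0.2371]
tcp_rot: [-3.141, 0.0, 1.353]
contact_force: [0.3, -0.7, -0.5]
grip_width: 0.0116
```

move_arm --targets '[[1, [0, 0, 0.1], [0, 0, 0]], [1, [0, 0, 0], [0, 0, 0]]]'

```text
clock: 5.4
position: [0.4896, 0.0222, 0.2363]
tcp_rot: [3.141, 0.0, 1.353]
contact_force: [-0.6, -0.9, 2.7]
grip_width: 0.0113
```

move_arm --targets '[[1, [0, 0, 0.1], [0, 0, 0]], [1, [0, 0, 0], [0, 0, 0]]]'

```text
clock: 5.57
position: [0.4897, 0.0222, 0.2354]
tcp_rot: [3.141, 0.0, 1.353]
contact_force: [-0.7, 0.4, 5.1]
grip_width: 0.0115
```

Contact came right at the predicted height. I'll ease off, release, and go straight up.

move_arm --targets '[[1, [0, 0, -0.1], [0, 0, 0]], [0.75, [0, 0, 0], [0, 0, 0]], [0.65, [0, 0, 0], [0, 0, 0]], [0.6, [0, 0, 0], [0, 0, 0]], [0.6, [0, 0, 0], [0, 0, 0]]]'

```text
clock: 5.98
position: [0.4895, 0.0223, 0.236]
tcp_rot: [-3.141, -0.0, 1.353]
contact_force: [-0.3, 0.5, -0.0]
grip_width: 0.0339
```

move_arm --targets '[[0.6, [0, 0, -0.5], [0, 0, 0]], [0.5, [0, 0, -2], [0, 0, 0]], [0.4, [0, 0, -3.5], [0, 0, 0]], [0.4, [0, 0, -4], [0, 0, 0]], [0.4, [0, 0, 0], [0, 0, 0]]]'

```text
clock: 6.4
position: [0.4905, 0.0222, 0.3431]
tcp_rot: [3.13, -0.0, 1.353]
contact_force: [0.6, -0.1, 1.5]
grip_width: 0.0512
```

Run:
```python
from h import *
b=cam("side");a=cam("top")
goto([.5095,.111,.1535+.160])
im=np.hstack([cv2.resize(b["img"][150:230,205:285],(400,400),interpolation=2),cv2.resize(a["img"][190:250,196:276],(400,300),interpolation=2)[:, :,:] if 0 else cv2.resize(a["img"][180:260,196:276],(400,400),interpolation=2)])
save("i.png",im)
```

```text
t 6.5 pos [0.4896 0.0223 0.3375] rpy [ 3.1385e+00 -1.0000e-04  1.3528e+00] F [-1.2  0.7 -0.2] w 0.0515 d cm [9.09 0.02 2.4 ]
```

View pics/i.png

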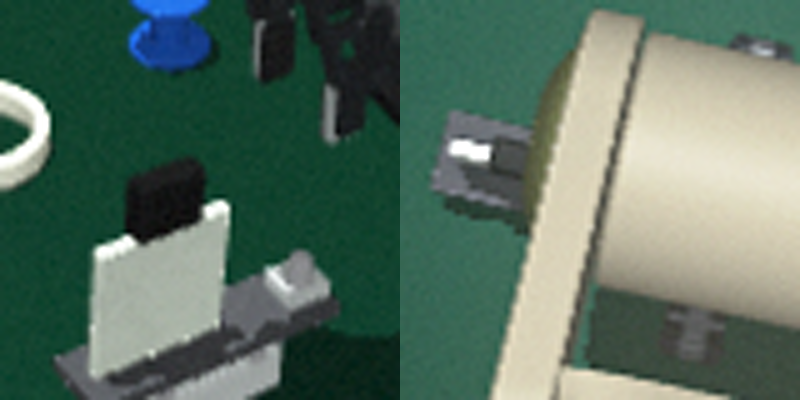

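The switch stands in the nest at (300,270) and the gauge is unmoved. Next I'll take the handle. The dial faces away from both cameras, so after gripping I'll lift the gauge, turn its face to the side camera to read the mark, and put it back.

move_arm --targets '[[0.4, [0, 0, -3], [0, 0, 0]], [0.4, [2, 0, 0], [0, 0, 0]], [0.4, [3.5, 0, 0], [0, 0, 0]], [0.4, [3, 0, 0], [0, 0, 0]], [0.4, [0.6, 0, 0], [0, 0, 0]]]' --squeeze 100

```text
clock: 6.92
position: [0.5093, 0.1142, 0.3648]
tcp_rot: [-3.139, -0.0, 1.355]
contact_force: [-0.0, -0.7, -0.9]
grip_width: 0.0514
```

move_arm --targets '[[0.4, [0, 0, 2], [0, 0, 0]], [0.4, [0, 0, 2], [0, 0, 0]], [0.4, [0, 0, 1.2], [0, 0, 0]], [0.4, [0, 0, 0], [0, 0, 0]], [0.4, [0, 0, 0], [0, 0, 0]]]'

```text
clock: 7.33
position: [0.5092, 0.1108, 0.3133]
tcp_rot: [-3.139, 0.001, 1.353]
contact_force: [-0.1, 0.4, -0.0]
grip_width: 0.0514
```

Run:
```python
from h import *
b=cam("side")
goto([.5095,.111,.1535+.157])
save("j.png",cv2.resize(b["img"][130:230,195:295],(600,600),interpolation=2))
```

```text
t 7.3833 pos [0.5094 0.1109 0.3142] rpy [-3.1411e+00  1.0000e-04  1.3526e+00] F [0.5 0.6 0.5] w 0.051 d cm [0.01 0.01 0.37]
```

View pics/j.png

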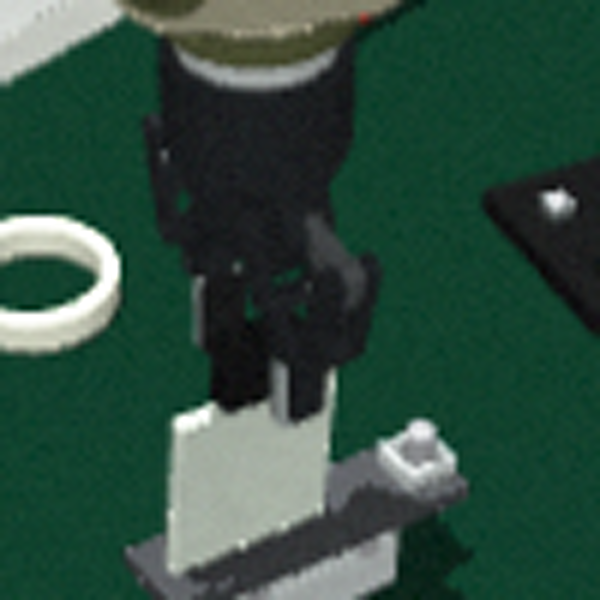

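The fingers straddle the handle, with the near finger at (295,390) and the can in the nest at (420,440). I'll lower slightly and grip.

move_arm --targets '[[0.4, [0, 0, 0.2], [0, 0, 0]], [0.6, [0, 0, 0], [0, 0, 0]], [0.75, [0, 0, 0], [0, 0, 0]], [1, [0, 0, 0], [0, 0, 0]], [1, [0, 0, 0], [0, 0, 0]]]'

```text
clock: 7.8
position: [0.5094, 0.1111, 0.3128]
tcp_rot: [3.141, -0.0, 1.353]
contact_force: [0.7, 0.2, 3.3]
grip_width: 0.0148
```

move_arm --targets '[[1, [0, 0, 0], [0, 0, 0]], [1, [0, 0, 0], [0, 0, 0]]]'

```text
clock: 7.97
position: [0.5094, 0.1111, 0.3128]
tcp_rot: [3.141, -0.0, 1.353]
contact_force: [-0.3, -0.8, 5.9]
grip_width: 0.015
```

Run:
```python
from h import *
goto([.5095,.111,.3105]);print(state()["torque"])
```

```text
t 7.9667 pos [0.5094 0.1111 0.3128] rpy [ 3.1405e+00 -2.0000e-04  1.3528e+00] F [-0.3 -0.8  5.9] w 0.015 d cm [-0.01  0.01  0.23]
[-0.02716643  0.16623358 -0.00363626]
```

move_arm --targets '[[1, [0, 0, -0.3], [0, 0, 0]], [1, [0, 0, -0.8], [0, 0, 0]], [1, [0, 0, -1.5], [0, 0, 0]], [1, [0, 0, -2.2], [0, 0, 0]], [1, [0, 0, -2.8], [0, 0, 0]]]'

```text
clock: 8.38
position: [0.5089, 0.1111, 0.3876]
tcp_rot: [-3.137, 0.001, 1.353]
contact_force: [-0.4, -0.8, -5.3]
grip_width: 0.0145
```

move_arm --targets '[[1, [0.45, -0.7, -2.4], [0, 0, 0]], [1, [0.9, -1.4, -2], [0, 0, 0]], [1, [1.4, -2.1, -1.6], [0, 0, 0]], [1, [1.6, -2.5, -1.2], [0, 0, 0]], [1, [1.6, -2.5, -1], [0, 0, 0]]]'

```text
clock: 8.8
position: [0.4312, 0.1896, 0.4711]
tcp_rot: [-3.141, -0.0, 1.352]
contact_force: [-0.2, 1.4, -5.5]
grip_width: 0.0145
```

move_arm --targets '[[1, [1.6, -2.5, -0.6], [0, 0, 0]], [1, [1.4, -2.1, -0.4], [0, 0, 0]], [1, [1.1, -1.8, -0.2], [0, 0, 0]], [1, [0.9, -1.4, 0], [0, 0, 0]], [1, [0.4, -0.8, 0], [0, 0, 0]]]'

```text
clock: 9.22
position: [0.3586, 0.2614, 0.4823]
tcp_rot: [-3.141, -0.0, 1.354]
contact_force: [0.4, 1.1, -5.5]
grip_width: 0.0144
```

move_arm --targets '[[1, [0, 0, 0], [0, 0, -0.03]], [1, [0, 0, 0], [0, 0, -0.06]], [1, [0, 0, 0], [0, 0, -0.09]], [1, [0, 0, 0], [0, 0, -0.11]], [1, [0, 0, 0], [0, 0, -0.12]]]'

```text
clock: 9.63
position: [0.3602, 0.2601, 0.4819]
tcp_rot: [-3.14, 0.0, 1.768]
contact_force: [-1.0, 0.5, -5.1]
grip_width: 0.0146
```

move_arm --targets '[[1, [0, 0, 0], [0, 0, -0.12]], [1, [0, 0, 0], [0, 0, -0.12]], [1, [0, 0, 0], [0, 0, -0.12]], [1, [0, 0, 0], [0, 0, -0.12]], [1, [0, 0, 0], [0, 0, -0.12]]]'

```text
clock: 10.05
position: [0.3602, 0.2601, 0.4819]
tcp_rot: [-3.14, -0.0, 2.368]
contact_force: [0.0, -0.4, -5.4]
grip_width: 0.0146
```

move_arm --targets '[[1, [0, 0, 0], [0, 0, -0.12]], [1, [0, 0, 0], [0, 0, -0.12]], [1, [0, 0, 0], [0, 0, -0.12]], [1, [0, 0, 0], [0, 0, -0.12]], [1, [0, 0, 0], [0, 0, -0.12]]]'

```text
clock: 10.47
position: [0.3602, 0.2601, 0.4819]
tcp_rot: [-3.141, -0.001, 2.968]
contact_force: [-0.1, -0.1, -5.2]
grip_width: 0.0147
```

move_arm --targets '[[1, [0, 0, 0], [0, 0, -0.12]], [1, [0, 0, 0], [0, 0, -0.12]], [1, [0, 0, 0], [0, 0, -0.12]], [1, [0, 0, 0], [0, 0, -0.08]], [1, [0, 0, 0], [0, 0, -0.04]]]'

```text
clock: 10.88
position: [0.3602, 0.2601, 0.4819]
tcp_rot: [-3.141, -0.001, -2.836]
contact_force: [-0.5, -0.6, -4.6]
grip_width: 0.0147
```

Run:
```python
from h import *
b=cam("side")
import pickle;pickle.dump((b,state()),open("j.pkl","wb"))
goto([.36,.26,.48]);print(state()["torque"])
s=state();R=Ro.from_euler('xyz',s["tcp_rot"])
c=px(b,s["position"]+R.apply([0,0,.25])).astype(int);print(c)
u,v=np.clip(c[0]-70,0,372),np.clip(c[1]-70,0,244)
save("k.png",cv2.resize(b["img"][v:v+140,u:u+140],(600,600),interpolation=2));print(u,v)
```

```text
t 10.9333 pos [0.3602 0.2601 0.4819] rpy [-3.1413e+00 -1.4000e-03 -2.8361e+00] F [-0.6 -0.1 -4.9] w 0.0146 d cm [ 0.02 -0.    0.19]
[-0.0203957   0.03266883  0.02077444]
[240 228]
170 158
```

View pics/k.png

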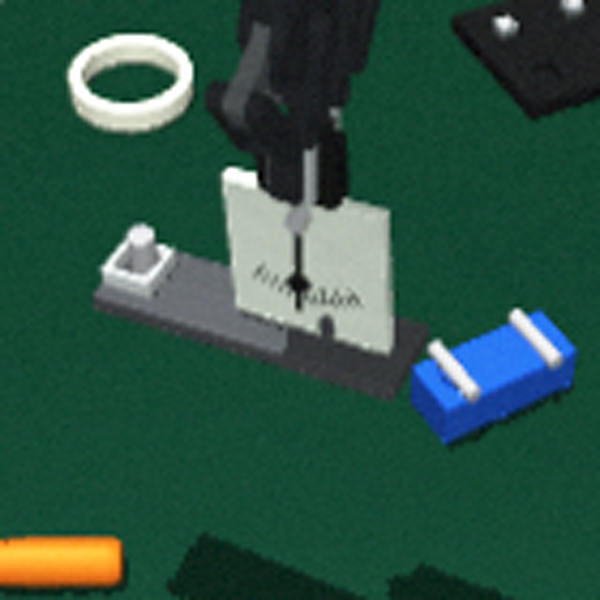

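The picture shows the dial: pivot at (297,215), plumb needle down to (298,308), bob at (298,284), and the thick tab at (326,325) on the +y side. The can is still in its nest at (140,245). I'll compute the angles on the dial plane.

```bash
cat > m.py <<'E'
from h import *
def setup(s):
    T=Ro.from_euler('xyz',s["tcp_rot"]).as_matrix()
    gy,gx=T[:,0],T[:,1]; gz=-T[:,2]
    return gx,gy,gz,s["position"]+T[:,2]*.1593
def plane(c,s,uv,off):   # pixel -> (gy,gz) tool-aligned coords rel. handle centre on plane x=off
    gx,gy,gz,H=setup(s);o,d=ray(c,*uv);k=(H+gx*off-o)@gx/(d@gx);p=o+d*k-H
    return np.array([p@gy,p@gz])
E
python3 - <<'E'
from m import *
import pickle;b,s=pickle.load(open("j.pkl","rb"))
g=b["img"].astype(int).max(2)
print("rows 230-238, cols 236-252")
for v in range(222,240): print(v,g[v,234:254])
P={k:plane(b,s,(170+u/4.2857-.4,158+v/4.2857-.4),o) for k,u,v,o in [("pivot",297,215,.008),("bob",298,284,.008),("tip",298,308,.008),("tab",326,325,.006),("plTL",228,170,.004),("plTR",390,210,.004),("plBR",391,354,.004),("plBL",237,309,.004)]}
for k,p in P.items(): print(k,p.round(4))
f=lambda a,b:np.arctan2(b[0]-a[0],-(b[1]-a[1]))
print("tip",f(P["pivot"],P["tip"]),"bob",f(P["pivot"],P["bob"]),"tab",f(P["pivot"],P["tab"]))
e=P["plBR"]-P["plBL"];print("plate bottom slope",np.arctan2(e[1],e[0])); e=P["plTR"]-P["plTL"];print("top slope",np.arctan2(e[1],e[0]))
# base lower front edge, base centre x=22 -> off .022
for q in [((95,305),(393,398))]:
    a_,b_=[plane(b,s,(170+u/4.2857-.4,158+v/4.2857-.4),.022) for u,v in q];print("base edge",a_,b_,np.arctan2(*(b_-a_)[::-1]))
E
```

```text
rows 230-238, cols 236-252
222 [147 195 190 131  52  27  68 148 192 196 193 192 196 193 190 192 195 195
 194 193]
223 [144 191 137  50  22  21  26  75 168 192 194 195 190 194 192 188 194 193
 192 198]
224 [184 162 137  80  18  21  18  32 111 192 192 191 193 194 193 190 193 195
 197 194]
225 [192 130 182 132  43  16  29  63 137 193 165 143 192 192 164 193 190 167
 198 194]
226 [195 181 190 128 159  27  86 109 182 169 177 108 192 186 126 193 191 180
 146 196]
227 [198 199 193 176 185  40 102 114 160 124 183 111 188 136 168 137 163 132
 107 145]
228 [195 198 196 195 185  33 109 171 146 138 159 107 146 110 161 114 177 112
 169 118]
229 [198 199 197 197 187  38 114 192 181 180 179 171 181 172 152 174 170 175
 168 175]
230 [197 200 196 198 190 122 146 195 192 192 193 191 192 194 185 197 184 196
 188 196]
231 [198 200 200 196 196 185 187 195 197 195 192 150 136 178 195 197 198 196
 198 199]
232 [180 220 194 196 194 200 197 194 195 191 145  80  73 126 195 196 198 196
 200 194]
233 [103 140 138 158 175 196 194 195 198 189 120  61  61  89 192 195 194 197
 196 193]
234 [ 98  64 107  91  99 115 
[... 198 characters left out ...]
 64  83 167 196 196 195
 194 195]
237 [113 115 110  59  60  59  59  61  59  63  60  61  62  66 104 119 136 172
 196 193]
238 [117 115 109  59  62  61  57  59  60  60  58  63  59  60  57  55  75 103
 119 138]
239 [116 114  77  58  60  59  59  58  56  58  58  59  55  57  61  61  60  59
  57  73]
pivot [ 0.0004 -0.027 ]
bob [ 0.0008 -0.0705]
tip [ 0.0008 -0.0865]
tab [ 0.0144 -0.0937]
plTL [-0.036  -0.0176]
plTR [ 0.0431 -0.0099]
plBR [ 0.0469 -0.1002]
plBL [-0.0336 -0.1066]
tip 0.008250869543442186 bob 0.011294847192753248 tab 0.20777374197761242
plate bottom slope 0.07927688471253234
top slope 0.0966753340975308
base edge [-0.1027713  -0.11807902] [ 0.05601903 -0.1077358 ] 0.06504568953276386
```

The tab is 0.199 rad from plumb with the tool straight down. I'll tilt by 0.2 rad here and let the pointer settle, to check the coincidence directly.

move_arm --targets '[[1, [0, 0, 0], [0, -0.02, 0]], [1, [0, 0, 0], [0, -0.05, 0]], [1, [0, 0, 0], [0, -0.06, 0]], [1, [0, 0, 0], [0, -0.05, 0]], [1, [0, 0, 0], [0, -0.02, 0]]]'

```text
clock: 11.35
position: [0.36, 0.2602, 0.4821]
tcp_rot: [3.141, 0.202, -2.842]
contact_force: [0.3, -0.3, -5.6]
grip_width: 0.0149
```

move_arm --targets '[[1, [0, 0, 0], [0, 0, 0]], [1, [0, 0, 0], [0, 0, 0]], [1, [0, 0, 0], [0, 0, 0]], [1, [0, 0, 0], [0, 0, 0]], [1, [0, 0, 0], [0, 0, 0]]]'

```text
clock: 11.77
position: [0.3601, 0.2604, 0.4821]
tcp_rot: [3.142, 0.199, -2.841]
contact_force: [0.1, -0.4, -4.5]
grip_width: 0.0147
```

move_arm --targets '[[1, [0, 0, 0], [0, 0, 0]], [1, [0, 0, 0], [0, 0, 0]], [1, [0, 0, 0], [0, 0, 0]], [1, [0, 0, 0], [0, 0, 0]], [1, [0, 0, 0], [0, 0, 0]]]'

```text
clock: 12.18
position: [0.36, 0.2604, 0.4822]
tcp_rot: [3.142, 0.2, -2.84]
contact_force: [0.1, 0.1, -5.7]
grip_width: 0.0147
```

move_arm --targets '[[1, [0, 0, 0], [0, 0, 0]], [1, [0, 0, 0], [0, 0, 0]], [1, [0, 0, 0], [0, 0, 0]], [1, [0, 0, 0], [0, 0, 0]], [1, [0, 0, 0], [0, 0, 0]]]'

```text
clock: 12.6
position: [0.36, 0.2604, 0.4822]
tcp_rot: [3.142, 0.2, -2.84]
contact_force: [0.1, 0.3, -5.2]
grip_width: 0.0145
```

Run:
```python
from m import *
im=[]
for i in range(5): im.append(cam("side"))
b=im[0];b["img"]=np.mean([c["img"] for c in im],0).astype(np.uint8)
s=state();import pickle;pickle.dump((b,s),open("l.pkl","wb"))
goto([.36,.26,.48])
save("l.png",cv2.resize(b["img"][190:245,205:280],(800,587),interpolation=2))
g=b["img"].max(2).astype(int)
for v in range(222,242): print(v,g[v,230:250])
R=Ro.from_euler('xyz',s["tcp_rot"]);print("tool z",R.as_matrix()[:,2],"tilt",np.arctan2((R.as_matrix()[:,0])[2],1))
```

```text
t 12.85 pos [0.36   0.2604 0.4822] rpy [-3.1416  0.2    -2.8404] F [-0.7 -0.  -4.6] w 0.0146 d cm [ 0.06 -0.04  0.21]
222 [144 188 142 193 192 190 192 192 193 166 251 252 252 252 252 252 253 253
 252 252]
223 [185 193 183 192 190 189 188 191 193 193 252 252 252 252 252 252 252 252
 252 252]
224 [196 195 193 194 191 189 189 187 177 166 241 252 252 252 252 252 252 253
 252 248]
225 [193 194 194 193 192 192 191 187 160 112 149 210 245 252 252 253 252 248
 225 207]
226 [192 193 191 192 191 193 193 188 153  80  61  91 155 210 244 248 223 207
 173 173]
227 [191 190 190 190 193 193 193 188 138  74  59  59  61  91 153 170 136 172
 171 170]
228 [190 192 190 190 192 191 193 192 136  63  59  60  58  58  60  76 130 168
 168 168]
229 [193 189 190 191 190 191 190 181 123  57  59  59  60  58  57  63 138 168
 167 170]
230 [174 220 191 190 190 190 188 168 113  58  58  59  60  57  56  66 159 170
 171 171]
231 [103 144 152 220 191 190 188 154  87  58  57  58  59  57  52  99 170 173
 171 166]
232 [ 58  60  86 143 137 173 185 113  65  60  58  57  58  54  78 157 172 167
 125  92]
233 [ 58  57  59  59  72 103 126  70  59  60  58  59  54  57 128 166 125  93
  60  33]
234 [ 60  57  57  58  60  60  67  61  61  60  62  59  53  92 113  94  58  37
  41  63]
235 [58 60 58 58 59 58 58 59 59 61 60 53 45 63 60 39 63 62 63 70]
236 [59 57 59 57 58 57 57 59 59 60 59 45 39 37 41 64 70 73 72 71]
237 [58 58 58 58 57 58 59 59 58 58 46 40 41 64 63 72 71 70 71 72]
238 [64 62 58 57 59 58 60 59 59 53 41 41 65 73 72 70 72 73 73 70]
239 [62 59 66 57 59 57 60 59 59 44 42 64 74 71 72 71 72 71 73 71]
240 [58 60 63 60 65 63 57 58 52 54 63 71 74 72 71 72 73 73 71 72]
241 [60 58 58 61 64 61 64 55 49 67 72 71 70 72 72 71 73 71 71 72]
tool z [ 0.18969656  0.05891443 -0.98007362] tilt -0.19608230303712076
```

View pics/l.png

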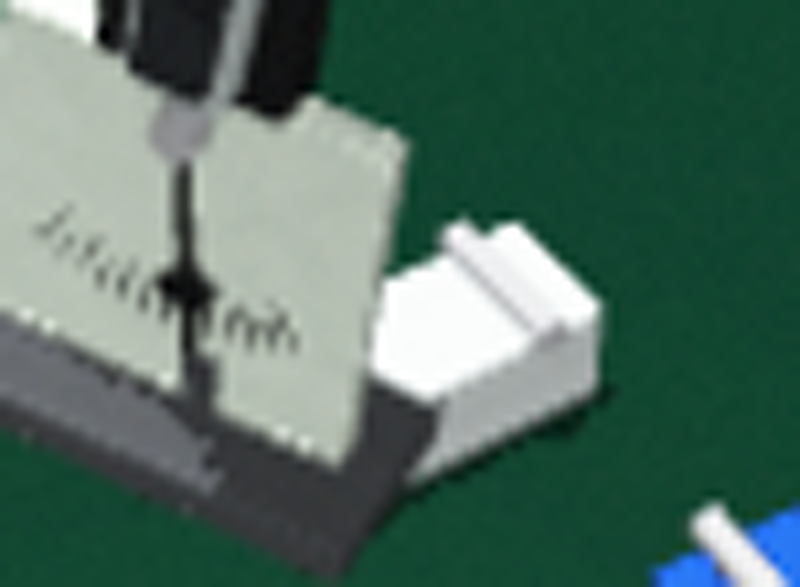

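The needle at (190,340) runs nearly onto the tab at (203,378), which is still slightly to the +y side. I'll measure the remainder subpixel.

Run:
```python
from m import *
import pickle
from pathlib import Path
for fn,u0,u1 in (("l.pkl",218,230),("j.pkl",235,252)):
    b,s=pickle.load(open(fn,"rb"));g=b["img"].max(2).astype(float)
    print(fn)
    for v in range(203,238):
        w=np.clip(185-g[v,u0:u1],0,None); print(v,g[v,u0:u1].astype(int),round((w*np.arange(u0,u1)).sum()/max(w.sum(),1),2))
```

```text
l.pkl
203 [185 151 144 148 144 138 156 189 189 187 189 189] 221.49
204 [190 179 151 145 146 167 182 187 188 189 189 189] 221.27
205 [191 191 178 132  92 186 189 190 188 190 190 188] 221.56
206 [190 191 186 105  60 189 190 188 188 189 189 189] 221.61
207 [190 191 187  96  59 192 190 190 189 189 187 190] 221.59
208 [192 191 186  96  60 192 191 191 190 188 189 190] 221.58
209 [191 193 186  96  61 191 192 190 190 189 189 188] 221.58
210 [191 191 186  97  51 164 189 189 189 188 186 186] 221.72
211 [192 193 186  96  45 149 190 189 188 187 188 188] 221.8
212 [191 193 189 129  46 150 189 188 191 190 190 190] 221.91
213 [191 192 187 139  45 152 192 191 190 191 190 191] 221.94
214 [192 191 187 110  34 126 191 191 191 190 191 189] 221.94
215 [190 159  97  52  25  70 164 190 189 188 188 190] 221.58
216 [162 110  16  19  17  28  90 163 190 188 189 192] 221.53
217 [126 165  46  21  18  18  39 125 188 191 189 189] 221.89
218 [114 186  89  78  17  21  68 171 185 163 190 187] 221.96
219 [171 184 108 158  30  77  80 186 133 121 165 189] 223.17
220 [191 188 169 177  34  97 105 183 111 165 117 136] 224.
[... 3149 characters left out ...]
14 192 181 180 179 171 181 172 152 174 170 175] 242.13
230 [200 196 198 190 122 146 195 192 192 193 191 192 194 185 197 184 196] 239.49
231 [200 200 196 196 185 187 195 197 195 192 150 136 178 195 197 198 196] 245.69
232 [220 194 196 194 200 197 194 195 191 145  80  73 126 195 196 198 196] 245.6
233 [140 138 158 175 196 194 195 198 189 120  61  61  89 192 195 194 197] 243.31
234 [ 64 107  91  99 115 133 181 211 189 122  61  56  74 172 195 193 195] 241.15
235 [103 110  60  62  56  73 108 136 137 143  60  62  68 165 196 193 194] 241.1
236 [113 108  60  60  60  57  59  63  73  95  62  64  83 167 196 196 195] 241.26
237 [115 110  59  60  59  59  61  59  63  60  61  62  66 104 119 136 172] 242.27
```

The tab still looks about 0.8 px to the +y side, but I'm viewing it 0.45 rad obliquely, so parallax could account for much of that. I'll yaw it face-on and measure again.

move_arm --targets '[[1, [0, 0, 0], [-0.012, 0, -0.059]], [1, [0, 0, 0], [-0.02, 0, -0.098]], [1, [0, 0, 0], [-0.022, 0, -0.108]], [1, [0, 0, 0], [-0.022, 0, -0.108]], [1, [0, 0, 0], [-0.014, 0, -0.069]]]'

```text
clock: 13.27
position: [0.3601, 0.2604, 0.4822]
tcp_rot: [3.141, 0.2, -2.384]
contact_force: [-0.6, -0.5, -6.0]
grip_width: 0.0146
```

move_arm --targets '[[1, [0, 0, 0], [0, 0, 0]], [1, [0, 0, 0], [0, 0, 0]], [1, [0, 0, 0], [0, 0, 0]], [1, [0, 0, 0], [0, 0, 0]], [1, [0, 0, 0], [0, 0, 0]]]'

```text
clock: 13.68
position: [0.36, 0.2604, 0.4822]
tcp_rot: [3.141, 0.2, -2.39]
contact_force: [-0.4, -0.4, -5.2]
grip_width: 0.0148
```

move_arm --targets '[[1, [0, 0, 0], [0, 0, 0]], [1, [0, 0, 0], [0, 0, 0]], [1, [0, 0, 0], [0, 0, 0]], [1, [0, 0, 0], [0, 0, 0]], [1, [0, 0, 0], [0, 0, 0]]]'

```text
clock: 14.1
position: [0.36, 0.2604, 0.4822]
tcp_rot: [3.141, 0.2, -2.389]
contact_force: [-0.1, -0.1, -5.2]
grip_width: 0.0143
```

move_arm --targets '[[1, [0, 0, 0], [0, 0, 0]], [1, [0, 0, 0], [0, 0, 0]], [1, [0, 0, 0], [0, 0, 0]], [1, [0, 0, 0], [0, 0, 0]], [1, [0, 0, 0], [0, 0, 0]]]'

```text
clock: 14.52
position: [0.36, 0.2604, 0.4822]
tcp_rot: [3.141, 0.2, -2.389]
contact_force: [-0.8, -0.6, -4.9]
grip_width: 0.0148
```

Run:
```python
from m import *
im=[]
for i in range(5): im.append(cam("side"))
b=im[0];b["img"]=np.mean([c["img"] for c in im],0).astype(np.uint8)
s=state();import pickle;pickle.dump((b,s),open("n.pkl","wb"))
goto([.36,.26,.48])
gx,gy,gz,H=setup(s);C=ray(b,0,0)[0];d=C-H+.06*gz;print("cam dir in gauge (tool) axes",d@gx,d@gy,d@gz)
hor=np.array([gy[0],gy[1],0]);hor/=np.linalg.norm(hor);print("horizontal obliquity",np.arctan2(d@hor,d@gx), "tilt",gy[2])
p=px(b,H-gz*.06);print(p);u,v=p.astype(int)
g=b["img"].max(2).astype(int)
for r_ in range(v-18,v+22): print(r_,u-9,g[r_,u-9:u+11])
save("n.png",cv2.resize(b["img"][v-35:v+35,u-45:u+45],(720,560),interpolation=2))
```

```text
t 14.7667 pos [0.36   0.2604 0.4822] rpy [ 3.1412  0.2001 -2.3894] F [-0.1  0.3 -5.3] w 0.0149 d cm [ 0.07 -0.03  0.21]
cam dir in gauge (tool) axes 0.5864846668029319 -0.07286117766265593 0.5741154038406328
horizontal obliquity 0.07278419000558602 tilt -0.19878063635238497
[218.05172475 215.74361467]
197 209 [ 69  70  65  19  20  21  22  28  77 151 143  41  34  35  36  35  35  35
  48 110]
198 209 [ 63  69  66  20  19  21  21  35 108 149 122  36  35  37  31  33  35  35
  50 120]
199 209 [246 245 215  20  18  20  21  44 142 149 112  37  35  35  35  34  36  37
  69 140]
200 209 [254 254 234  21  20  20  21  52 151 146  76  35  37  34  32  35  36  41
  76 146]
201 209 [252 254 252  21  17  21  24  57 150 145  59  34  33  35  35  35  34  45
 111 143]
202 209 [228 237 234 120  49  50  50  64 151 143  43  33  32  31  36  34  32  47
 122 121]
203 209 [198 198 196 183 172 172 171 168 158 143  50  48  32  31  32  34  36  66
 140 110]
204 209 [197 196 197 198 197 198 197 197 186 172 147 127 123  98  98  71  56  90
 149 129]
205 209 [197 197 197 197 198 197 197 197 195 190 162 140 142 133 140 
[... 2100 characters left out ...]
 198
 200 201]
229 209 [201 202 204 202 202 202 201 201 199 199 199 196 169  41  91 147 197 198
 198 197]
230 209 [201 203 201 201 201 200 201 200 202 200 200 197 168  57  69 137 197 195
 194 197]
231 209 [201 200 200 198 199 200 199 200 199 201 201 198 182  63  72 138 198 198
 198 197]
232 209 [119 119 136 140 150 174 181 177 184 224 200 198 189  62  68 118 200 199
 200 200]
233 209 [ 56  58  69  75  79 100 105 100 109 143 120 120 131  61  63  85 177 184
 183 222]
234 209 [ 59  59  59  59  59  60  61  60  58  59  57  55  69  59  59  64 102 108
 107 139]
235 209 [58 59 59 58 58 59 60 59 60 58 59 59 58 60 59 60 57 57 58 58]
236 209 [98 98 96 96 95 95 96 96 94 93 58 57 58 58 57 57 57 58 57 57]
```

View pics/n.png

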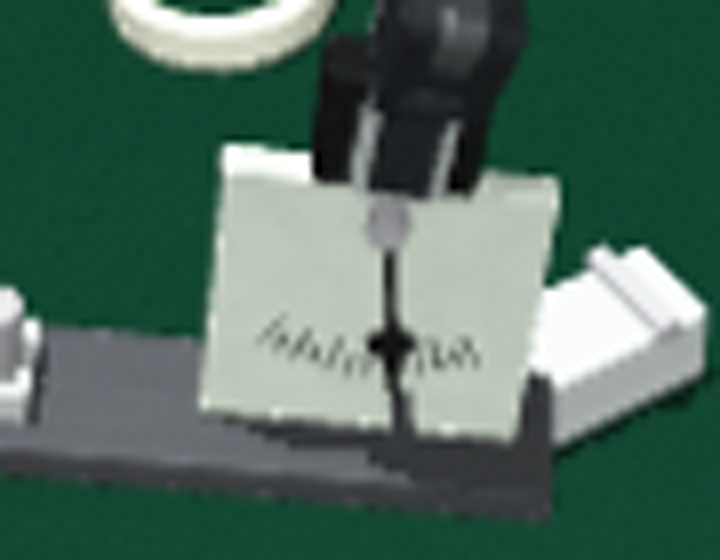

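Face-on, the needle extrapolates to column 221.54 and the tab is at 222.68. That is about 1.1 px, so 0.034 rad remains. The needle bob is at (390,345), the tab at (402,410), and the can is in its nest at (8,310). I'll add tilt and re-measure numerically; my picture allowance is used up.

move_arm --targets '[[1, [0, 0, 0], [0, -0.016, 0]], [1, [0, 0, 0], [0, -0.016, 0]], [1, [0, 0, 0], [0, 0, 0]], [1, [0, 0, 0], [0, 0, 0]], [1, [0, 0, 0], [0, 0, 0]]]'

```text
clock: 15.18
position: [0.36, 0.2604, 0.4822]
tcp_rot: [3.141, 0.232, -2.389]
contact_force: [-1.0, -0.3, -5.0]
grip_width: 0.0145
```

move_arm --targets '[[1, [0, 0, 0], [0, 0, 0]], [1, [0, 0, 0], [0, 0, 0]], [1, [0, 0, 0], [0, 0, 0]], [1, [0, 0, 0], [0, 0, 0]], [1, [0, 0, 0], [0, 0, 0]]]'

```text
clock: 15.6
position: [0.36, 0.2604, 0.4822]
tcp_rot: [3.141, 0.232, -2.389]
contact_force: [0.3, 0.1, -5.8]
grip_width: 0.0146
```

move_arm --targets '[[1, [0, 0, 0], [0, 0, 0]], [1, [0, 0, 0], [0, 0, 0]], [1, [0, 0, 0], [0, 0, 0]], [1, [0, 0, 0], [0, 0, 0]], [1, [0, 0, 0], [0, 0, 0]]]'

```text
clock: 16.02
position: [0.36, 0.2604, 0.4822]
tcp_rot: [3.141, 0.232, -2.389]
contact_force: [-0.0, 0.5, -5.4]
grip_width: 0.0148
```

Run:
```python
from m import *
im=[]
for i in range(5): im.append(cam("side"))
b=im[0];b["img"]=np.mean([c["img"] for c in im],0).astype(np.uint8)
s=state();import pickle;pickle.dump((b,s),open("o.pkl","wb"))
goto([.36,.26,.48])
g=b["img"].max(2).astype(int)
for r_ in range(204,236): 
    w=np.clip(190-g[r_,216:227],0,None); print(r_,216,g[r_,216:227],round((w*np.arange(216,227)).sum()/w.sum(),2))
gx,gy,gz,H=setup(s)
P=H-.028*gz+.008*gx # pivot
print("plumb line px",[px(b,P-[0,0,k]).round(2).tolist() for k in (0,.03,.058,.062)])
```

```text
t 16.2667 pos [0.36   0.2604 0.4822] rpy [ 3.1412  0.2321 -2.3894] F [ 0.3  0.6 -5.7] w 0.0148 d cm [ 0.08 -0.03  0.21]
204 216 [163 151 130 123 127 134 100 109 169 174 167] 220.68
205 216 [148 147 142 139 136 185 178 179 190 196 196] 218.56
206 216 [132 141 145 136 128 174 195 195 195 196 197] 218.21
207 216 [140 149 150 144 132 186 194 194 195 196 195] 218.14
208 216 [150 152 152 152 149 195 195 195 196 197 197] 218.01
209 216 [152 152 151 151 162 196 195 197 196 197 196] 217.9
210 216 [172 154 132 168 188 197 197 197 197 197 197] 217.66
211 216 [194 179  77 163 197 196 198 194 196 195 196] 218.11
212 216 [197 186  40 129 199 198 196 195 196 196 196] 218.27
213 216 [198 189  36 117 198 197 195 195 195 193 195] 218.32
214 216 [199 189  36 116 197 195 194 195 194 193 194] 218.32
215 216 [198 190  34 118 196 194 194 194 195 194 196] 218.32
216 216 [199 189  35 117 195 196 196 197 196 197 196] 218.31
217 216 [199 190  57 117 196 199 197 197 197 196 198] 218.35
218 216 [200 190  64 119 198 198 198 197 195 197 198] 218.36
219 216 [198 189  61  94 195 197 194 196 197 196 197] 218.42
220 2
[... 341 characters left out ...]
149 195 150] 219.95
226 216 [192 169  97  62 195 179 190 199 193 201 191] 218.55
227 216 [194 189  98  63 199 198 201 201 202 202 201] 218.57
228 216 [196 190  65  49 158 198 199 199 200 200 199] 218.69
229 216 [198 189  53  62 135 197 197 196 198 200 198] 218.74
230 216 [198 190  62  71 137 197 198 196 197 196 197] 218.75
231 216 [198 190  63  70 138 198 199 197 198 198 199] 218.75
232 216 [182 168  63  72 141 201 200 199 200 199 198] 218.55
233 216 [105  97  61  62  87 137 138 147 174 182 181] 219.22
234 216 [ 60  59  58  58  55  68  69  79  99 106 106] 220.53
235 216 [58 58 59 56 59 58 58 57 57 57 58] 221.01
plumb line px [[217.6, 206.4], [218.1, 217.67], [218.54, 227.7], [218.61, 229.1]]
```

The needle and tab now agree within about 0.1 px (0.002–0.004 rad) at a tool tilt of 0.232. I'll go back to straight down, reverse the path, set the gauge on both rails, then rock to 0.234.

move_arm --targets '[[1, [0, 0, 0], [0, 0.03, 0]], [1, [0, 0, 0], [0, 0.056, 0]], [1, [0, 0, 0], [0, 0.06, 0]], [1, [0, 0, 0], [0, 0.056, 0]], [1, [0, 0, 0], [0, 0.03, 0]]]'

```text
clock: 16.68
position: [0.3601, 0.2605, 0.4822]
tcp_rot: [3.141, -0.002, -2.389]
contact_force: [-0.6, 0.2, -6.6]
grip_width: 0.0143
```

move_arm --targets '[[1, [0, 0, 0], [0, 0, 0.04]], [1, [0, 0, 0], [0, 0, 0.08]], [1, [0, 0, 0], [0, 0, 0.11]], [1, [0, 0, 0], [0, 0, 0.12]], [1, [0, 0, 0], [0, 0, 0.12]]]'

```text
clock: 17.1
position: [0.3601, 0.2605, 0.4823]
tcp_rot: [3.141, 0.001, -2.865]
contact_force: [-0.5, 0.2, -4.8]
grip_width: 0.0149
```

move_arm --targets '[[1, [0, 0, 0], [0, 0, 0.12]], [1, [0, 0, 0], [0, 0, 0.12]], [1, [0, 0, 0], [0, 0, 0.12]], [1, [0, 0, 0], [0, 0, 0.12]], [1, [0, 0, 0], [0, 0, 0.12]]]'

```text
clock: 17.52
position: [0.3601, 0.2605, 0.4823]
tcp_rot: [3.14, 0.0, 2.818]
contact_force: [0.2, -0.5, -5.1]
grip_width: 0.0144
```

move_arm --targets '[[1, [0, 0, 0], [0, 0, 0.12]], [1, [0, 0, 0], [0, 0, 0.12]], [1, [0, 0, 0], [0, 0, 0.12]], [1, [0, 0, 0], [0, 0, 0.12]], [1, [0, 0, 0], [0, 0, 0.12]]]'

```text
clock: 17.93
position: [0.3601, 0.2605, 0.4823]
tcp_rot: [3.14, -0.001, 2.218]
contact_force: [0.1, 0.4, -6.2]
grip_width: 0.0147
```

move_arm --targets '[[1, [0, 0, 0], [0, 0, 0.12]], [1, [0, 0, 0], [0, 0, 0.12]], [1, [0, 0, 0], [0, 0, 0.12]], [1, [0, 0, 0], [0, 0, 0.12]], [1, [0, 0, 0], [0, 0, 0.12]]]'

```text
clock: 18.35
position: [0.3601, 0.2605, 0.4824]
tcp_rot: [3.141, -0.001, 1.618]
contact_force: [-0.9, 0.4, -6.1]
grip_width: 0.0144
```

move_arm --targets '[[1, [0, 0, 0], [0, 0, 0.11]], [1, [0, 0, 0], [0, 0, 0.08]], [1, [0, 0, 0], [0, 0, 0.04]], [1, [0, 0, 0], [0, 0, 0]], [1, [0, 0, 0], [0, 0, 0]]]'

```text
clock: 18.77
position: [0.3601, 0.2604, 0.4823]
tcp_rot: [3.141, -0.001, 1.395]
contact_force: [0.1, -0.1, -5.3]
grip_width: 0.0149
```

Run:
```python
from h import *
goto([.5094,.1111,.3128])
```

```text
t 18.7667 pos [0.3601 0.2604 0.4823] rpy [ 3.1412e+00 -1.0000e-03  1.3952e+00] F [ 0.1 -0.1 -5.3] w 0.0149 d cm [-12.11  17.3   16.95]
```

move_arm --targets '[[1, [0, 0, 0], [0, 0, 0.042]], [1, [-0.4, 0.7, 0], [0, 0, 0]], [1, [-0.9, 1.4, 0], [0, 0, 0]], [1, [-1.4, 2.1, 0], [0, 0, 0]], [1, [-1.6, 2.5, 0.5], [0, 0, 0]]]'

```text
clock: 19.18
position: [0.4166, 0.2032, 0.4781]
tcp_rot: [3.14, -0.001, 1.356]
contact_force: [-0.1, 0.5, -4.6]
grip_width: 0.0148
```

move_arm --targets '[[1, [-1.6, 2.5, 1], [0, 0, 0]], [1, [-1.6, 2.5, 1.5], [0, 0, 0]], [1, [-1.4, 2.1, 2], [0, 0, 0]], [1, [-1.1, 1.8, 2], [0, 0, 0]], [1, [-0.9, 1.4, 2], [0, 0, 0]]]'

```text
clock: 19.6
position: [0.5036, 0.1151, 0.3911]
tcp_rot: [3.141, -0.0, 1.353]
contact_force: [0.2, 0.5, -5.2]
grip_width: 0.0143
```

move_arm --targets '[[1, [-0.4, 0.8, 2], [0, 0, 0]], [1, [0, 0, 2], [0, 0, 0]], [1, [0, 0, 1.5], [0, 0, 0]], [1, [0, 0, 1], [0, 0, 0]], [1, [0, 0, 0], [0, 0, 0]]]'

```text
clock: 20.02
position: [0.5092, 0.1111, 0.3252]
tcp_rot: [-3.138, 0.0, 1.353]
contact_force: [-0.5, 1.0, -5.4]
grip_width: 0.0145
```

Run:
```python
from h import *
goto([.5094,.1111,.3128])
```

```text
t 20.0167 pos [0.5092 0.1111 0.3252] rpy [-3.1379e+00  4.0000e-04  1.3528e+00] F [-0.5  1.  -5.4] w 0.0145 d cm [0.01 0.03 1.24]
```

move_arm --targets '[[1, [0, 0, 0.6], [0, 0, 0]], [1, [0, 0, 0.4], [0, 0, 0]], [1, [0, 0, 0.2], [0, 0, 0]], [1, [0, 0, 0], [0, 0, 0]], [1, [0, 0, 0], [0, 0, 0]]]'

```text
clock: 20.43
position: [0.5093, 0.1115, 0.3155]
tcp_rot: [3.141, -0.0, 1.352]
contact_force: [-0.5, -1.3, -4.7]
grip_width: 0.0145
```

Run:
```python
from h import *
goto([.5094,.1111,.3128])
s=state()
import pickle
b=cam("side");pickle.dump((b,s),open("p.pkl","wb"))
# plan: rotate about rail centre by .234 (about tool -y): shift in tool axes at start
T=Ro.from_euler('xyz',s["tcp_rot"]);rail=np.array([.5121,.1234,.037])
q=T.inv().apply(rail-s["position"]);print("rail in tool",q.round(4))
p=np.array([.0,0,0])
for th in (.06,.12,.18,.234):
    R=Ro.from_rotvec([0,-th,0]); print(th,((q-R.apply(q))*100).round(3))
n=6;R=Ro.from_rotvec([0,-.039,0]);print("per row .039 (shift in own axes)",((q-R.apply(q))*100).round(3))
```

```text
t 20.4333 pos [0.5093 0.1115 0.3155] rpy [ 3.1412e+00 -4.0000e-04  1.3522e+00] F [-0.5 -1.3 -4.7] w 0.0145 d cm [-0.04  0.02  0.27]
rail in tool [1.210e-02 1.000e-04 2.785e-01]
0.06 [ 1.672  0.    -0.022]
0.12 [3.342 0.    0.056]
0.18 [5.005 0.    0.234]
0.234 [6.49  0.    0.479]
per row .039 (shift in own axes) [ 1.087  0.    -0.026]
```

move_arm --targets '[[1, [0, 0, 0.2], [0, 0, 0]], [1, [0, 0, 0.1], [0, 0, 0]], [1, [0, 0, 0], [0, 0, 0]]]'

```text
clock: 20.73
position: [0.5094, 0.1116, 0.3129]
tcp_rot: [3.14, -0.001, 1.352]
contact_force: [-0.7, 1.7, 2.2]
grip_width: 0.0144
```

Run:
```python
from h import *
goto([.5094,.1111,.3128]);print(state()["torque"].round(3))
```

```text
t 20.7333 pos [0.5094 0.1116 0.3129] rpy [ 3.1405e+00 -8.0000e-04  1.3520e+00] F [-0.7  1.7  2.2] w 0.0144 d cm [-0.05  0.02  0.01]
[0.254 0.12  0.049]
```

The gauge touched down at the same height as at the start, so it has not slipped in the grip. Now I'll rock it about the high rail, half way first.

move_arm --targets '[[1, [0.56, 0, 0], [0, -0.02, 0]], [1, [1.11, 0, -0.02], [0, -0.04, 0]], [1, [1.11, 0, -0.02], [0, -0.04, 0]], [1, [0.56, 0, -0.02], [0, -0.02, 0]], [1, [0, 0, 0], [0, 0, 0]]]'

```text
clock: 21.15
position: [0.5167, 0.145, 0.3121]
tcp_rot: [3.14, 0.123, 1.354]
contact_force: [-1.7, -3.1, 7.7]
grip_width: 0.0146
```

Run:
```python
from h import *
s=state();T0=Ro.from_euler('xyz',[3.1405,-.0008,1.352]);p0=np.array([.5094,.1116,.3129])
T=Ro.from_euler('xyz',s["tcp_rot"]);th=-(T0.inv()*T).as_rotvec()[1]
rail=np.array([.5121,.1234,.037]);q=T0.inv().apply(rail-p0)
want=rail-T.apply(q);print("th",th,"err world mm",(1000*(s["position"]-want)).round(2));goto(want);print(s["torque"].round(3))
```

```text
th 0.12381383032205909 err world mm [ 0.    0.02 -0.22]
t 21.15 pos [0.5167 0.145  0.3121] rpy [3.1403 0.123  1.3535] F [-1.7 -3.1  7.7] w 0.0146 d cm [-0.    0.   -0.02]
[-1.015  0.682 -0.037]
```

move_arm --targets '[[1, [0.83, 0, -0.02], [0, -0.03, 0]], [1, [1.11, 0, -0.03], [0, -0.04, 0]], [1, [0.83, 0, -0.03], [0, -0.03, 0]], [1, [0.28, 0, -0.01], [0, -0.01, 0]], [1, [0, 0, 0], [0, 0, 0]]]'

```text
clock: 21.57
position: [0.5233, 0.1741, 0.3079]
tcp_rot: [3.14, 0.232, 1.353]
contact_force: [-2.0, -3.4, 6.0]
grip_width: 0.0148
```

move_arm --targets '[[1, [0, 0, 0], [0, 0, 0]], [1, [0, 0, 0], [0, 0, 0]], [1, [0, 0, 0], [0, 0, 0]], [1, [0, 0, 0], [0, 0, 0]], [1, [0, 0, 0], [0, 0, 0]]]'

```text
clock: 21.98
position: [0.5232, 0.1735, 0.308]
tcp_rot: [3.141, 0.231, 1.352]
contact_force: [-1.2, -2.5, 5.2]
grip_width: 0.0145
```

```bash
cat > chk.py <<'E'
from h import *
s=state();T0=Ro.from_euler('xyz',[3.1405,-.0008,1.352]);p0=np.array([.5094,.1116,.3129])
T=Ro.from_euler('xyz',s["tcp_rot"]);M=T.as_matrix();print("tool tilt",-np.arcsin(M[2,0]))
rail=np.array([.5121,.1234,.037]);q=T0.inv().apply(rail-p0)
want=rail-T.apply(q);print("err world mm",(1000*(s["position"]-want)).round(2));goto(want);print(s["torque"].round(3))
E
python3 chk.py
python3 - <<'E'
from h import *
import pickle
im=[cam("side") for i in range(5)];b=im[0];b["img"]=np.mean([c["img"] for c in im],0).astype(np.uint8)
s=state();pickle.dump((b,s),open("z.pkl","wb"))
# gauge tilt check from plate back edges: predicted corners (tilt phi about handle) vs image
M=Ro.from_euler('xyz',s["tcp_rot"]).as_matrix();H=s["position"]+M[:,2]*.1593
gy0,gx,gz0=M[:,0],M[:,1],-M[:,2]
for d in (-.067,-.037,-.097):
    gy=gy0*np.cos(d)-gz0*np.sin(d); gz=gz0*np.cos(d)+gy0*np.sin(d)
    gyy=gy0*np.cos(d)+gz0*np.sin(-d)
    print(d,{k:px(b,H-.004*gx+y*gyy+z*gz).round(1).tolist() for k,y,z in(("TL",.04,-.018),("TR",-.04,-.018),("BR",-.04,-.102),("BL",.04,-.102),("sw",-.095,-.076))})
g=b["img"].min(2)
m=(g>140).astype(np.uint8);m[:, :190]=0;m[:,290:]=0;m[:150]=0;m[245:]=0
n,l,st,ce=cv2.connectedComponentsWithStats(m)
for i in range(1,n):
    if st[i,4]>15:
        c=cv2.findContours((l==i).astype(np.uint8),0,2)[0][0];print(st[i],ce[i].round(1),cv2.approxPolyDP(c,2.,True)[:,0].tolist())
E
```

```text
tool tilt 0.23107212747422398
err world mm [-0.08 -0.3  -0.26]
t 21.9833 pos [0.5232 0.1735 0.308 ] rpy [3.1405 0.2311 1.3519] F [-1.2 -2.5  5.2] w 0.0145 d cm [ 0.02  0.   -0.03]
[-0.755  0.439 -0.074]
-0.067 {'TL': [217.1, 206.9], 'TR': [243.2, 191.2], 'BR': [247.2, 212.5], 'BL': [222.5, 227.8], 'sw': [262.6, 196.0]}
-0.037 {'TL': [217.3, 207.1], 'TR': [243.4, 190.8], 'BR': [248.0, 211.6], 'BL': [223.6, 227.5], 'sw': [263.1, 194.8]}
-0.097 {'TL': [216.8, 206.7], 'TR': [243.1, 191.7], 'BR': [246.3, 213.3], 'BL': [221.5, 228.1], 'sw': [262.0, 197.1]}
[190 166  16   9  84] [196.5 169.4] [[190, 169], [191, 174], [205, 171], [201, 166]]
[190 177  23  11 147] [201.1 183.2] [[212, 178], [203, 182], [190, 179], [190, 185], [204, 187], [212, 183]]
[217 191  30  37 588] [232.3 209.7] [[242, 191], [237, 193], [238, 197], [231, 203], [217, 206], [223, 227], [246, 213]]
[257 195  12  11  72] [262.7 200. ] [[261, 195], [257, 201], [264, 205], [268, 199]]
[232 217  29  23 245] [246.1 228.3] [[260, 219], [256, 217], [256, 223], [251, 220], [238, 231], [232, 232], [232, 239], [259, 226]]
[270 238   8   7  29] [273.4 241.2] [[270, 238], [277, 244]]
```

The plate's corners match the no-slip prediction, and the can's blob is in the nest at (262.7,200). I'll measure the tilt change against the start image with subpixel plate edges.

Run:
```python
from h import *
import pickle
def edge(g,rng,lo,hi,horiz,sgn):
    out=[]
    for k in rng:
        a,b_=lo(k),hi(k); ln=(g[k,a:b_] if horiz else g[a:b_,k]).astype(float)
        t=110.;i=[j for j in range(len(ln)-1) if (ln[j]-t)*(ln[j+1]-t)<0 and np.sign(ln[j+1]-ln[j])==sgn]
        if i: j=i[0] if sgn>0 else i[-1]; x=a+j+(t-ln[j])/(ln[j+1]-ln[j]); out.append((x,k) if horiz else (k,x))
    return np.array(out)
def ang(c,pts,yaw,P0):
    x=np.array([np.cos(yaw),np.sin(yaw),0]);y=np.array([-np.sin(yaw),np.cos(yaw),0]);q=[]
    for uv in pts:
        o,d=ray(c,*uv);p=o+d*((P0-o)@x)/(d@x)-P0;q.append([p@y,p[2]])
    vx,vy,_,_=cv2.fitLine(np.float32(q),cv2.DIST_HUBER,0,1e-5,1e-5).ravel()
    return vx,vy
c0=pickle.load(open("c0.pkl","rb"))[1];c1=pickle.load(open("z.pkl","rb"))[0]
P0=np.array([.5098,.1125,.09])-.004*np.array([.976,-.218,0])
s=pickle.load(open("z.pkl","rb"))[1]
for nm,c,TL,TR,BL,BR in(("start",c0,None,None,None,None),("now",c1,(217,206),(242,191),(223,227),(246,213))):
    g=c["img"].min(2)
    if TL is None:
        m=(g>140).astype(np.uint8);m[:178]=0;m[240:]=0;m[:,:212]=0;m[:,255:]=0
        n,l,st,ce=cv2.connectedComponentsWithStats(m);i=1+st[1:,4].argmax()
        k=cv2.findContours((l==i).astype(np.uint8),0,2)[0][0][:,0]
        f=lambda a,b:tuple(int(v) for v in k[np.argmax(k@np.array([a,b]))])
        TL,TR,BL,BR=f(-1,-.6),f(1,-.6),f(-.6,1),f(1,.6)
        TL=(TL[0],TL[1]);print(TL,TR,BL,BR)
    L=lambda A,B,v:A[0]+(B[0]-A[0])*(v-A[1])/(B[1]-A[1])
    le=edge(g,range(TL[1]+3,BL[1]-2),lambda v:int(L(TL,BL,v))-4,lambda v:int(L(TL,BL,v))+5,True,1)
    bo=edge(g,range(BL[0]+3,BR[0]-2),lambda u:int(BL[1]+(BR[1]-BL[1])*(u-BL[0])/(BR[0]-BL[0]))-4,lambda u:int(BL[1]+(BR[1]-BL[1])*(u-BL[0])/(BR[0]-BL[0]))+5,False,-1)
    vx,vy=ang(c,le,-.219,P0);print(nm,"left edge tilt",-np.arctan(vx/vy)*-1,len(le))
    vx,vy=ang(c,bo,-.219,P0);print(nm,"bottom tilt(nest up +)",-np.arctan(vy/vx),len(bo))
```

```text
(224, 199) (250, 191) (224, 225) (248, 214)
start left edge tilt -0.09536667 21
start bottom tilt(nest up +) -0.06456188 19
now left edge tilt 0.160696 16
now bottom tilt(nest up +) 0.17691192 18
```

Run:
```python
from h import *
import pickle
c0=pickle.load(open("c0.pkl","rb"))[1];cp,sp=pickle.load(open("p.pkl","rb"));c1,s1=pickle.load(open("z.pkl","rb"))
yaw=-.2185;x=np.array([np.cos(yaw),np.sin(yaw),0]);y=np.array([-np.sin(yaw),np.cos(yaw),0])
O0=np.array([.5056,.0941,.04])
def world(phi,origin,p): # phi nest-up tilt
    Y=y*np.cos(phi)-np.array([0,0,1])*np.sin(phi);Z=np.array([0,0,1])*np.cos(phi)+y*np.sin(phi)
    return origin+x*p[0]+Y*p[1]+Z*p[2]
def meas(c,phi,H,a,b,n,ch,half=4):
    # gauge pts a->b (rel. handle centre); scan across predicted edge, max |gradient| subpixel; return fitted tilt
    A,B=px(c,world(phi,H,a)),px(c,world(phi,H,b));t=(B-A)/np.linalg.norm(B-A);nn=np.array([-t[1],t[0]]);K=np.arange(-half,half+.01,.25)
    g=cv2.GaussianBlur(c["img"].astype(np.float32),(0,0),.7)[...,ch];pts=[]
    for k in np.linspace(.08,.92,n):
        q=(A+(B-A)*k)+K[:,None]*nn
        pr=cv2.remap(g,np.float32(q[:,:1]),np.float32(q[:,1:]),cv2.INTER_LINEAR).ravel();d=np.abs(np.gradient(pr));i=d.argmax()
        if d[i]>3:
            w=d[max(0,i-5):i+6];pts.append(q[max(0,i-5):i+6].T@w/w.sum())
    r=[]
    P0=world(phi,H,a)
    for uv in pts:
        o,dd=ray(c,*uv);p=o+dd*((P0-o)@x)/(dd@x)-P0;r.append([p@y,p[2]])
    vx,vy,_,_=cv2.fitLine(np.float32(r),cv2.DIST_HUBER,0,1e-5,1e-5).ravel()
    return (vx,vy,len(r))
tool=lambda s:s["position"]+Ro.from_euler('xyz',s["tcp_rot"]).as_matrix()[:,2]*.1593
H0=np.array([.5095,.111,.1535])
for nm,c,phi,H in(("start",c0,-.067,H0),("air",cp,-.067,tool(sp)),("now",c1,.164,tool(s1))):
    for e,a,b,v in(("bottom",(-.004,.037,-.102),(-.004,-.037,-.102),0),("right",(-.004,-.04,-.03),(-.004,-.04,-.1),1),("left",(-.004,.04,-.03),(-.004,.04,-.1),1),("base",(-.022,.052,-.102),(-.022,-.10,-.102),0),("baselow",(-.022,.052,-.112),(-.022,-.10,-.112),0)):
        vx,vy,n=meas(c,phi,H,a,b,40,0); print(nm,e,n,round(float(np.arctan(vx/vy) if v else -np.arctan(vy/vx)),4))
```

```text
start bottom 40 -0.0705
start right 40 -0.0758
start left 40 -0.0539
start base 40 -0.0345
start baselow 40 -0.0644
air bottom 40 -0.0822
air right 40 -0.0833
air left 40 -0.055
air base 40 -0.069
air baselow 40 -0.0724
now bottom 40 0.1707
now right 40 0.1652
now left 40 0.1956
now base 40 0.1851
now baselow 39 0.1907
```

The images and the wrist torque agree. Friction at the rail loads the grip elastically, so the gauge sits about 0.02 rad past the mark. I'll unload by lifting 2 mm, trim the tilt, and press straight down without sideways drag.

move_arm --targets '[[1, [-0.05, 0, -0.2], [0, 0, 0]], [1, [-0.11, 0, 0], [0, 0.004, 0]], [1, [0, 0, 0], [0, 0, 0]], [1, [0, 0, 0], [0, 0, 0]]]' --squeeze 120

```text
clock: 22.57
position: [0.5227, 0.1726, 0.3091]
tcp_rot: [-3.14, 0.226, 1.352]
contact_force: [-1.2, 0.2, -5.7]
grip_width: 0.0145
```

```bash
python3 chk.py
python3 - <<'E'
from h import *
import pickle
im=[cam("side") for i in range(4)];b=im[0];b["img"]=np.mean([c["img"] for c in im],0).astype(np.uint8)
pickle.dump((b,state()),open("y.pkl","wb"))
E
```

```text
tool tilt 0.22565299684427376
err world mm [-0.8   0.34  0.56]
t 22.5667 pos [0.5227 0.1726 0.3091] rpy [-3.1405  0.2257  1.352 ] F [-1.2  0.2 -5.7] w 0.0145 d cm [-0.    0.09  0.06]
[ 0.536 -0.131  0.007]
```

```bash
cat > t.py <<'E'
from h import *
import pickle,sys
yaw=-.2185;x=np.array([np.cos(yaw),np.sin(yaw),0]);y=np.array([-np.sin(yaw),np.cos(yaw),0])
def world(phi,H,p):
    Y=y*np.cos(phi)-np.array([0,0,1])*np.sin(phi);Z=np.array([0,0,1])*np.cos(phi)+y*np.sin(phi)
    return H+x*p[0]+Y*p[1]+Z*p[2]
def meas(c,phi,H,a,b,v,half=4,n=40):
    A,B=px(c,world(phi,H,a)),px(c,world(phi,H,b));t=(B-A)/np.linalg.norm(B-A);nn=np.array([-t[1],t[0]]);K=np.arange(-half,half+.01,.25)
    g=cv2.GaussianBlur(c["img"].astype(np.float32),(0,0),.7)[...,0];r=[];P0=world(phi,H,a)
    for k in np.linspace(.08,.92,n):
        q=(A+(B-A)*k)+K[:,None]*nn
        d=np.abs(np.gradient(cv2.remap(g,np.float32(q[:,:1]),np.float32(q[:,1:]),cv2.INTER_LINEAR).ravel()));i=d.argmax()
        if d[i]<3: continue
        w=d[max(0,i-5):i+6];o,dd=ray(c,*(q[max(0,i-5):i+6].T@w/w.sum()));p=o+dd*((P0-o)@x)/(dd@x)-P0;r.append([p@y,p[2]])
    vx,vy,_,_=cv2.fitLine(np.float32(r),cv2.DIST_HUBER,0,1e-5,1e-5).ravel()
    return round(float(np.arctan(vx/vy) if v else -np.arctan(vy/vx)),4)
def tilt(c,s):
    M=Ro.from_euler('xyz',s["tcp_rot"]).as_matrix();tt=-np.arcsin(M[2,0]);H=s["position"]+M[:,2]*.1593
    e=[meas(c,tt-.067,H,a,b,v) for a,b,v in(((-.004,.037,-.102),(-.004,-.037,-.102),0),((-.004,-.04,-.03),(-.004,-.04,-.1),1),((-.004,.04,-.03),(-.004,.04,-.1),1),((-.022,.052,-.112),(-.022,-.10,-.112),0))]
    print("tool",tt.round(4),"edges",e,"mean",round(np.mean(e),4),"mean3",round(np.mean(e[:3]),4),"offset",round(np.mean(e)-tt,4))
if __name__=="__main__":
    for f in sys.argv[1:]:
        if f=="live":
            im=[cam("side") for i in range(4)];b=im[0];b["img"]=np.mean([c["img"] for c in im],0).astype(np.uint8);s=state()
        else: b,s=pickle.load(open(f,"rb"))
        print(f,end=" ");tilt(b,s)
E
python3 t.py p.pkl z.pkl y.pkl
```

```text
p.pkl tool -0.0004 edges [-0.0761, -0.0845, -0.0521, -0.0779] mean -0.0727 mean3 -0.0709 offset -0.0722
z.pkl tool 0.231 edges [0.1714, 0.1667, 0.1955, 0.1907] mean 0.1811 mean3 0.1779 offset -0.05
y.pkl tool 0.2257 edges [0.1545, 0.1486, 0.1695, 0.1436] mean 0.1541 mean3 0.1575 offset -0.0717
```

move_arm --targets '[[1, [0.02, 0, 0.1], [0, 0, 0]], [1, [0.02, 0, 0.05], [0, 0, 0]], [1, [0, 0, 0], [0, 0, 0]], [1, [0, 0, 0], [0, 0, 0]]]'

```text
clock: 23.1
position: [0.5229, 0.1726, 0.3083]
tcp_rot: [3.141, 0.226, 1.352]
contact_force: [-0.4, -0.1, -2.4]
grip_width: 0.0141
```

```bash
python3 chk.py; python3 t.py live
```

```text
tool tilt 0.22558736682306238
err world mm [-0.26  0.31 -0.23]
t 23.1 pos [0.5229 0.1726 0.3083] rpy [3.1413 0.2256 1.3519] F [-0.4 -0.1 -2.4] w 0.0141 d cm [-0.03  0.03 -0.02]
[ 0.386 -0.091 -0.062]
live tool 0.2255 edges [0.1499, 0.1472, 0.1747, 0.1841] mean 0.164 mean3 0.1573 offset -0.0615
```

The in-air offset is the same at both tilts (−0.072), so the target is a three-edge mean of about 0.165. I'll press a little more.

move_arm --targets '[[1, [0.02, 0, 0.1], [0, 0, 0]], [1, [0.02, 0, 0.1], [0, 0, 0]], [1, [0, 0, 0], [0, 0, 0]], [1, [0, 0, 0], [0, 0, 0]], [1, [0, 0, 0], [0, 0, 0]]]'

```text
clock: 23.72
position: [0.5229, 0.1727, 0.3082]
tcp_rot: [3.139, 0.225, 1.351]
contact_force: [-4.0, 1.2, 14.5]
grip_width: 0.0145
```

```bash
python3 chk.py; python3 t.py live live
```

```text
tool tilt 0.22529254536441676
err world mm [ 0.25  0.41 -0.41]
t 23.7167 pos [0.5229 0.1727 0.3082] rpy [3.1394 0.2253 1.3515] F [-4.   1.2 14.5] w 0.0145 d cm [-0.05 -0.02 -0.03]
[ 0.041  1.073 -0.227]
live tool 0.2253 edges [0.1511, 0.1576, 0.1785, 0.1819] mean 0.1673 mean3 0.1624 offset -0.058
live tool 0.2253 edges [0.1429, 0.1609, 0.1755, 0.1774] mean 0.1642 mean3 0.1598 offset -0.0611
```

move_arm --targets '[[1, [0.1, 0, -0.05], [0, -0.004, 0]], [1, [0, 0, 0], [0, 0, 0]], [1, [0, 0, 0], [0, 0, 0]], [1, [0, 0, 0], [0, 0, 0]], [1, [0, 0, 0], [0, 0, 0]]]'

```text
clock: 24.53
position: [0.5231, 0.1737, 0.308]
tcp_rot: [3.14, 0.229, 1.352]
contact_force: [-2.0, 1.9, 11.2]
grip_width: 0.0144
```

```bash
python3 chk.py; python3 t.py live live live
```

```text
tool tilt 0.22934964397312957
err world mm [ 0.15  0.35 -0.37]
t 24.5333 pos [0.5231 0.1737 0.308 ] rpy [3.1398 0.2293 1.3515] F [-2.   1.9 11.2] w 0.0144 d cm [-0.04 -0.01 -0.03]
[ 0.172  0.7   -0.188]
live tool 0.2294 edges [0.1635, 0.1629, 0.1847, 0.1963] mean 0.1768 mean3 0.1704 offset -0.0526
live tool 0.2293 edges [0.1583, 0.1614, 0.1811, 0.151] mean 0.163 mean3 0.1669 offset -0.0664
live tool 0.2293 edges [0.1562, 0.1612, 0.1777, 0.1509] mean 0.1615 mean3 0.165 offset -0.0678
```

Both the edges (0.167 against a target of 0.165) and the grip-torque estimate (0.2346 against 0.232–0.236) put the pointer on the mark. I'll let it settle, check that the switch is in the nest, and hand in.

move_arm --targets '[[1, [0, 0, 0], [0, 0, 0]], [1, [0, 0, 0], [0, 0, 0]], [1, [0, 0, 0], [0, 0, 0]], [1, [0, 0, 0], [0, 0, 0]], [1, [0, 0, 0], [0, 0, 0]]]'

```text
clock: 25.55
position: [0.5231, 0.1737, 0.308]
tcp_rot: [3.14, 0.229, 1.352]
contact_force: [-1.8, 1.5, 10.5]
grip_width: 0.0144
```

move_arm --targets '[[1, [0, 0, 0], [0, 0, 0]], [1, [0, 0, 0], [0, 0, 0]], [1, [0, 0, 0], [0, 0, 0]], [1, [0, 0, 0], [0, 0, 0]], [1, [0, 0, 0], [0, 0, 0]]]'

```text
clock: 25.97
position: [0.5231, 0.1738, 0.308]
tcp_rot: [3.14, 0.229, 1.352]
contact_force: [-2.2, 1.2, 10.3]
grip_width: 0.0143
```

```bash
python3 chk.py; python3 t.py live live
python3 - <<'E'
from t import *
b=cam("side");s=state();M=Ro.from_euler('xyz',s["tcp_rot"]).as_matrix();H=s["position"]+M[:,2]*.1593
for k,z in(("can top",-.076),("can centre",-.089),("wall top",-.092)): print(k,px(b,world(.167,H,(0,-.095,z))).round(1))
g=b["img"].min(2).astype(int)
for v in range(186,208): print(v,g[v,252:274])
E
```

```text
tool tilt 0.2293419674204784
err world mm [ 0.1   0.38 -0.39]
t 25.9667 pos [0.5231 0.1738 0.308 ] rpy [3.1399 0.2293 1.3515] F [-2.2  1.2 10.3] w 0.0143 d cm [-0.05 -0.   -0.03]
[ 0.108  0.783 -0.192]
live tool 0.2293 edges [0.1554, 0.1619, 0.1778, 0.1792] mean 0.1686 mean3 0.165 offset -0.0608
live tool 0.2293 edges [0.1589, 0.1624, 0.1841, 0.1879] mean 0.1733 mean3 0.1685 offset -0.056
can top [261.6 195.2]
can centre [262.1 198.4]
wall top [262.2 199.1]
186 [12 18 18 16 16 15 16 19 23 15 15 16 17 17 16 15 17 20 15 16 20 13]
187 [15 15 17 12 16 16 18 16 16 14 14 18 19 17 17 15 14 15 16 17 15 18]
188 [12 15 12 12 14 16 16 18  7 18 12 18 17 16 14 15 19 17 14 23 12 22]
189 [19 18 20 17 11 18 17 13 16 12 18 19 19 15 20 16 19 14 18 15 17 18]
190 [16 16 14  9 16 15 12 15 20 20 11 19 19 12 18 17 14 14 22 16 14 18]
191 [12 14 18 14 16 17 15 13 16 14 14 13 11 17 13  9 20 15 15 14 19 15]
192 [17 13 11 14 19 13 17 16 14 19 12 18 18 14 17 16 14 13 18  9 14  9]
193 [19 14  8 17 18 18 16 19 21 19  8 13 15 11 12 14 14 21 18 15 20 18]
194 [13 17 18 15 14 18 14 14  9 18 13 17 19 23 19 12 13 12 14 
[... 544 characters left out ...]
3 156 237 229  83
  13  14  13  15]
201 [ 19  50  85 112 137 212 235 121 118 127 126 118  96 106 178 217 191  80
  18  11  20  18]
202 [ 81  92 102  99 110 147 208 229 131 123 129 125 141 231 200 168 144 110
  19  15  16  15]
203 [100 102  98  97 105  96 148 208 232 180 152 232 194 192 170 146 115 108
  79  21  14  13]
204 [103 103 100 103 100  87  96 143 193 222 197 193 164 148 143 111  99 100
 101  84  13  16]
205 [ 99 102 101 100  98 100  92  90 130 176 166 148 142 114  92 103  96  98
  85  61  18  14]
206 [103  94 100 103 105 104 102  91  91 129 145 112 104 100  90  99 105  68
  56  42  19  17]
207 [ 97  98 103 102 101 100  94 100  95 112 110  74  93  99 100  79  66  49
  48  36  16  13]
```

The can top shows in the nest at (261.5,197), and the hold is steady. I'm handing it in.

```bash
python3 -c "
from h import *
r.finish_job();print(state()['clock'])"
```

```text
the job is handed in; nothing more can be done
the job is handed in; nothing more can be done
```

The job is handed in, with the arm still holding the gauge at about 26.3 s of the 43 s. The pointer is on the mark by measurement, but I could not see it in the final pose because the dial faces away from both cameras there.

**What I did:**
- I plucked the switch from its pocket and stood it in the nest, released.
- I gripped the gauge's handle, lifted the gauge briefly and turned the dial to the side camera. Tilting it there until the needle met the tab gave the tilt I needed.
- I put the gauge back on both rails; it touched down at its starting height, so the grip had not slipped.
- I rocked it about the high rail to that tilt and kept holding it pressed.

**Last checks:**
- **Mark:** in the air, needle and tab agreed within about 0.1 px (0.002–0.004 rad). In the final pose, three edges of the dial plate averaged about 0.167 rad against a target of 0.165.
- **Press:** the wrist reads about 10 N upward, which is about 15 N on the block, and the pose was steady for over 1 s.
- **Switch:** its bright top is in the nest in the last side image.

**What disagreed:**
- The first rock left the gauge about 0.02 rad past the mark, because friction at the rail twisted it slightly in the grip. I lifted it 2 mm, pressed straight down again and trimmed the tilt.
- A fourth edge (lower edge of the base) was noisy, ranging from 0.15 to 0.20 rad, so I left it out. I would put the remaining uncertainty at about 0.005 rad.
- I did not check the bystanders again at the end.

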